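# Clamp the repaired phones in the pump-up rack

## Task

Stand every phone lying on the grey mat on its short end in the slotted rubber rack, one to a slot and right down on its floor, and let go. Then turn the copper valve knob clockwise until it clicks past its detent, and after that pump the lever through at least four full strokes, each right down to the stop and all the way back up. Leave the other things on the bench where they are.

Things in the scene. Friction and masses are not known exactly. Their poses are not given: they have to be found in the camera images.
- phone0: a black rugged phone, a solid slab 115 x 58 x 14 mm, 180 g (varies by 30 percent). At the start it lies flat on the grey mat, at least 40 mm from the next one sideways and 15 mm end to end. Origin: the centre of the slab; x along the 115 mm, y along the 58 mm, z through the 14 mm. All phones are alike and either short end or face may go down or forward. None if absent (two to four are there).
- phone1: a black rugged phone, a solid slab 115 x 58 x 14 mm, 180 g (varies by 30 percent). At the start it lies flat on the grey mat, at least 40 mm from the next one sideways and 15 mm end to end. Origin: the centre of the slab; x along the 115 mm, y along the 58 mm, z through the 14 mm. All phones are alike and either short end or face may go down or forward. None if absent (two to four are there).
- phone2: a black rugged phone, a solid slab 115 x 58 x 14 mm, 180 g (varies by 30 percent). At the start it lies flat on the grey mat, at least 40 mm from the next one sideways and 15 mm end to end. Origin: the centre of the slab; x along the 115 mm, y along the 58 mm, z through the 14 mm. All phones are alike and either short end or face may go down or forward. None if absent (two to four are there).
- phone3: a black rugged phone, a solid slab 115 x 58 x 14 mm, 180 g (varies by 30 percent). At the start it lies flat on the grey mat, at least 40 mm from the next one sideways and 15 mm end to end. Origin: the centre of the slab; x along the 115 mm, y along the 58 mm, z through the 14 mm. All phones are alike and either short end or face may go down or forward. None if absent (two to four are there).
- station: the clamping station, fixed: blue base plate 270 (x) x 420 (y) x 12 mm. Origin on the bench, 20 mm in +y of the plate's centre; z up, x away from the robot at yaw 0. In its frame: rack at y = 81 to 159, x = -113 to 115 mm, copper valve knob at (-70, -20), pump at y = -170.
- slot0_mid (a point): The rack: five black rubber blocks 26 thick, 43 mm high on the plate, in a row along x between two side plates as high, all leaning 0.14 rad to +x, leave four gaps 22 (x) by 66 mm (y), open above. Gap 0 (0 nearest the robot, 48 mm apart): centre of a phone standing in it on a short end, 57 mm above the gap's floor and 10 mm beyond its middle in x; such a phone leans 0.14 to 0.32 rad to +x.
- slot1_mid (a point): Gap 1 (0 nearest the robot, 48 mm apart): centre of a phone standing in it on a short end, 57 mm above the gap's floor and 10 mm beyond its middle in x; such a phone leans 0.14 to 0.32 rad to +x.
- slot2_mid (a point): Gap 2 (0 nearest the robot, 48 mm apart): centre of a phone standing in it on a short end, 57 mm above the gap's floor and 10 mm beyond its middle in x; such a phone leans 0.14 to 0.32 rad to +x.
- slot3_mid (a point): Gap 3 (0 nearest the robot, 48 mm apart): centre of a phone standing in it on a short end, 57 mm above the gap's floor and 10 mm beyond its middle in x; such a phone leans 0.14 to 0.32 rad to +x.
- lever (a joint): the pump lever's angle, rad: 0 fully up (where its spring holds it), 0.7 down at its stop. A spring returns it; pushing the grip down takes 3 to 8 N. It turns about an axis along the station's y, 190 mm beyond the grip (+x side) and 140 mm above the bench; at 0 it points 0.35 rad above level, at 0.7 as much below.
- lever_grip (a point): the middle of the lever's T-grip, a black round bar 22 mm thick and 100 mm long along the station's y. It is 205 mm above the bench when up and 75 mm when down, and moves hardly at all sideways. Nothing stands above it: it can be pushed down from above with shut fingers.
- valve (a joint): the valve knob's angle, rad: near 0 open, 1.2 closed; it grows clockwise seen from above, end stop at 1.3. A sprung detent has its crest at 0.6: short of it the knob springs back to 0, past it the knob clicks on to 1.2 by itself. Takes up to 0.15 N m.
- valve_grip (a point): on the vertical axis of the copper valve knob, at the height to grip it (79 mm above the bench). The grip is an upright bar 42 mm long, 14 mm thick, rising from 23 mm below this point (where a disc 44 mm across lies 8 mm high) to 7 mm above it. The point's x axis runs along the bar and turns with it; the bar lies along the station's x at 0.
- mat: grey mat on which the phones lie, fixed, 310 x 260 mm, 3 mm thick, origin at the centre of its underside.
- screwdriver: screwdriver, 150 mm long; not part of the job, leave it where it is. Origin at the centre of its underside.
- tweezers: steel tweezers, 120 mm long; not part of the job, leave it where it is. Origin at the centre of its underside.
- fluxjar: small jar, 40 across, 40 high mm; not part of the job, leave it where it is. Origin at the centre of its underside.
- alcohol: bottle, 52 across, 130 high mm; not part of the job, leave it where it is. Origin at the centre of its underside.
- screwtray: divided white screw tray, 110 x 80 x 22 mm; not part of the job, leave it where it is. Origin at the centre of its underside.
- coil: flat copper charging coil, 44 across, 5 high mm; not part of the job, leave it where it is. Origin at the centre of its underside.
- mug: white mug, 76 across, 90 high mm; not part of the job, leave it where it is. Origin at the centre of its underside.
- opener: flat plastic opening stick, 110 x 12 x 5 mm; not part of the job, leave it where it is. Origin at the centre of its underside.
Not all that is in view belongs to the job. What is shaped like the phone3 but red is not meant. What is shaped like the phone0 but yellow is not meant.

How it is judged:
By the outcome, as a careful person would: the job done as asked, in the order asked, and still so for the second after the job is handed in, with the robot touching nothing.
Of phone0, phone1, phone2, phone3 only 2 to 4 are there at a start; the rules pass over those that are not, and their reading is None.
At some moment in a run one of phone0, phone1, phone2, phone3 may be knocked a few centimetres aside while the robot is not near it.
It also fails if it takes over 210 s, if anything falls off the work surface, if the arm or the gripper's body presses on something with over 40 N, if the wrist force passes 120 N, or if a joint passes its speed limit or range.

## Robot

A 6-joint arm with a two-finger parallel gripper is mounted at the origin on the work surface. World frame = base frame: x ahead of the robot, y to its left, z up, the work surface at z = 0. Lengths are in mm, angles in rad, forces in N, time in s.
With the tool pointing down it reaches from about 350 to 775 mm from the base axis. Payload 7.3 kg.
Tool frame: the origin (TCP) lies midway between the tips of the shut fingers; the grasp point (between the pads) lies 19 mm behind it; z points along the fingers, y is the line along which they close (so a half turn about z gives the same grasp; the last joint's range is limited). The gripper opens to 92 mm and grips with 3 to 60 N. Pads are 19 mm wide; open, the fingers measure 130 mm over their backs; the gripper's body (75 mm by 190 mm) begins 47 mm behind the grasp point.
Start: joints at [-1.268, 0.342, 1.524, -0, 1.275, -0.146], TCP at [227.813, -473.018, 226.741] pointing down, gripper open.
Joint ranges: [-2.53, 2.53], [-0.77, 2.02], [0.04, 2.7], [-1, 4.14], [0.28, 2.66], [-3.11, 3.11]. Speed limits (rad/s): [2.57, 2.57, 3.14, 3.14, 3.14, 3.14].

## Interface

Orientations are given as [roll, pitch, yaw] about the fixed x, y, z axes, in that order (R = Rz(yaw) Ry(pitch) Rx(roll)).
In Python, from plant import bot gives the robot as it stands.
- The arm moves only by the tool servo_tool, never from a script. Its argument "deltas" is a list of rows, each a list of 2 entries, a list of its own where there are three numbers: the shift along the tool's x, y, z in m, then the turn, a rotation vector about the tool's x, y, z in degrees. A call has 1 to 20 rows; each row shifts and turns the commanded pose from where the row before left it, along the tool's axes as they then stand; what a row does not reach is not made up. A row lasts 1/8 s, in which the tool goes at most 62.5 mm and 10.7 degrees, less where a joint would pass 70% of its speed; a pose out of reach is approached as far as the arm can. A call with a gripper value outside its range is refused whole. "fingers" is the opening, from 0 (shut) to 1 (fully open), set as the call begins (left out, the last holds). The fingers move at their own pace and stop on an object; the grip force is fixed at half the most. Time passes only in rows, so rows that do not move let the fingers close. It gives the time, the measured TCP pose, the force, the opening and the grip force at its end, in the units of the state.
- bot.get_obs(): the state, without advancing time (a new reading comes with each control period).
- bot.capture(name): name is "side" or "top"; returns the picture (480x640x3 uint8, red, green, blue); there is no depth.
- bot.camera_model(name): a dict with "mtx" (3x3 intrinsics, pixels), "xyz" and "rotation" of the camera in the world. Camera axes: x right, y down, z forward; pixel columns grow to the right and rows downward; lengths in mm; the calibration is good to about 2 mm. A picture is of the moment at which its call begins. camera_model takes no time and is no camera call.
- bot.close_job(): hands the job in; it is judged then, once.
The state is a dict: "time": time; "joint_positions": joint angles; "dq": joint speeds; "tau": joint torques, N m; "tool_pos": TCP position; "tcp_rot": TCP orientation; "contact_force": force on the tool from outside, world axes, zero at the start; "moment": the same for the moment, N m; "grip_width": finger opening in mm; "finger_force": force on a finger pad.
Only numpy, scipy, OpenCV 4.12 (cv2) and the standard library are available. Lean on these libraries where they do the work, as an engineer would, in place of code of your own. Each camera call takes 0.05 s, during which the arm holds its last target. There are 200 camera calls.

## Working session

There is one attempt and no reset: what is moved stays moved. The work goes in short steps, Python scripts to look and compute and a tool call to move; the robot and the scene stay as the last step left them, time stands still between calls to the robot, and variables do not carry over. Pictures are saved under pics/ and viewed, at most 16 in all, crops included, and the job is handed in when it is done.

Besides the shell and the picture viewer there is one more tool, called after ">>>" by a JSON object that holds its "method" and its "body". servo_tool: Moves the arm, as the interface text tells. Its arguments: {"type":"object","properties":{"deltas":{"type":"array"},"fingers":{"type":"number"}},"required":["deltas"]}

```bash
mkdir -p pics; ls; python3 - <<'E'
from plant import bot
import cv2,numpy as np
for n in("top","side"):
    cv2.imwrite(f"pics/{n}0.png",bot.capture(n)[:,:,::-1]); m=bot.camera_model(n); print(n,m)
print(bot.get_obs())
E
```

```text
pics
top {'mtx': array([[502.265342  ,   0.        , 319.77595851],
       [  0.        , 502.265342  , 234.93021964],
       [  0.        ,   0.        ,   1.        ]]), 'xyz': array([ 209.95536615,  -25.39090784, 1570.0947976 ]), 'rotation': array([-2.93224639e+00,  1.09421029e-03, -1.45883134e+00])}
side {'mtx': array([[465.11697513,   0.        , 320.30265194],
       [  0.        , 465.11697513, 238.48585186],
       [  0.        ,   0.        ,   1.        ]]), 'xyz': array([259.45192021, 813.01876331, 821.25959349]), 'rotation': array([-2.23300828, -0.00465667, -2.83711599])}
{'time': 0.1, 'joint_positions': array([-1.26801422e+00,  3.42635008e-01,  1.52489263e+00,  2.14732736e-05,
        1.27540718e+00, -1.46011045e-01]), 'dq': array([-1.13789131e-03, -2.21942487e-03, -9.85979424e-04,  2.47062630e-03,
       -7.53419000e-06,  3.38485953e-05]), 'tau': array([ 1.24528200e-03, -4.32003558e+01, -2.44696158e+01,  7.18374504e-02,
        5.25989605e-02, -7.37839537e-05]), 'tool_pos': array([ 227.7011276 , -472.66104665,  226.13389938]), 'tcp_rot': array([-3.14026776e+00, -2.15591281e-04,  4.48786748e-01]), 'contact_force': array([ 0.20494666, -0.2907896 ,  0.9502762 ]), 'moment': array([-0.04271237,  0.00109899,  0.0262846 ]), 'finger_force': 0.0, 'grip_width': 92.01481362807787}
```

View pics/top0.png

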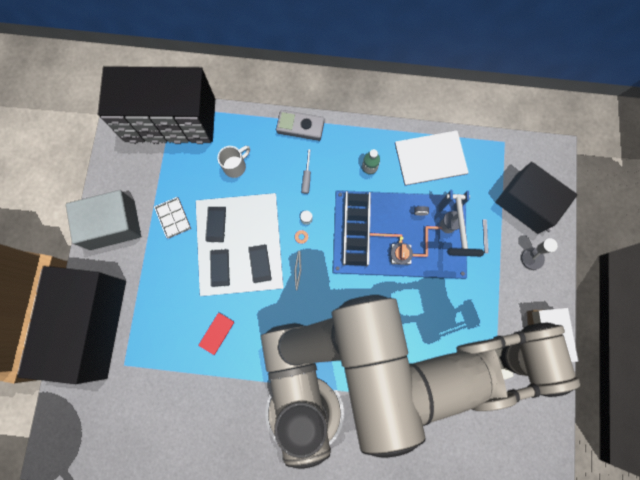

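View pics/side0.png

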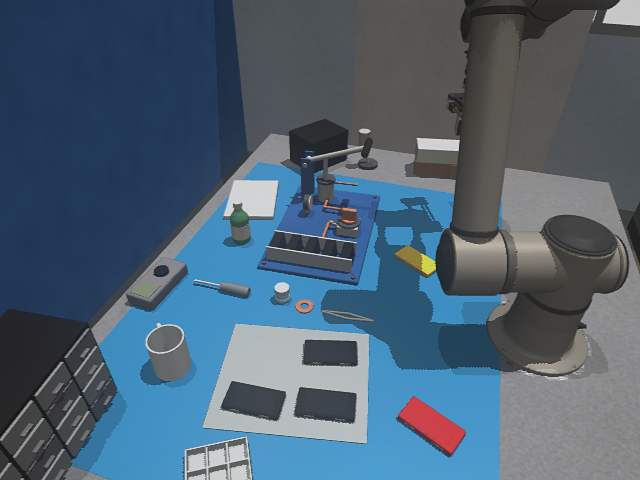

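The top view shows three black phones on the mat at (216,224), (220,267) and (260,263). The station is at (400,235), with the knob at (402,253) and the T-grip at (466,252). The red phone at (216,333) and the yellow one (side view, 415,261) lie off the mat, so they aren't meant. Next I'll rectify both areas to measure them.

```bash
cat > h.py <<'E'
from plant import bot
import cv2,numpy as np
from scipy.spatial.transform import Rotation as Ro
M={n:bot.camera_model(n) for n in("top","side")}
def P(n):
    m=M[n];R=Ro.from_euler('xyz',m['rotation']).as_matrix().T
    return m['mtx']@np.c_[R,-R@m['xyz']]
def proj(n,X):
    X=np.atleast_2d(X);p=np.c_[X,np.ones(len(X))]@P(n).T; return p[:,:2]/p[:,2:]
def H(n,z): # plane(x,y,1)->pix
    p=P(n); return np.c_[p[:,0],p[:,1],p[:,2]*z+p[:,3]]
def back(n,uv,z):
    return cv2.perspectiveTransform(np.float64(uv).reshape(-1,1,2),np.linalg.inv(H(n,z))).reshape(-1,2)
def rect(img,n,z,x0,x1,y0,y1,s): # picture: up=+x, left=+y; col=(y1-y)*s,row=(x1-x)*s
    A=np.array([[0,-1/s,x1],[-1/s,0,y1],[0,0,1.]])
    return cv2.warpPerspective(img,H(n,z)@A,(int((y1-y0)*s),int((x1-x0)*s)),flags=cv2.INTER_CUBIC|cv2.WARP_INVERSE_MAP)
def cross(uvt,uvs): # triangulate
    X=cv2.triangulatePoints(P("top"),P("side"),np.float64(uvt).reshape(2,1),np.float64(uvs).reshape(2,1)).ravel();return X[:3]/X[3]
E
python3 - <<'E'
from h import *
img=cv2.imread("pics/top0.png")
print("mat",back("top",[(196,200),(275,194),(283,290),(200,296)],3).round())
print("plate",back("top",[(335,191),(464,193),(468,278),(333,274)],12).round())
hsv=cv2.cvtColor(img,cv2.COLOR_BGR2GRAY)
x0,x1,y0,y1=300,680,120,420
r=rect(img,"top",17,x0,x1,y0,y1,2)
cv2.imwrite("pics/mat.png",r)
g=cv2.cvtColor(r,cv2.COLOR_BGR2GRAY); cs,_=cv2.findContours((g<80).astype('uint8'),0,1)
for c in cs:
    if cv2.contourArea(c)>8000:
        (u,v),(w,h),a=cv2.minAreaRect(c); print("phone",x1-v/2,y1-u/2,w/2,h/2,a)
E
```

```text
mat [[611. 425.]
 [659. 173.]
 [353. 108.]
 [306. 362.]]
plate [[ 688.  -19.]
 [ 728. -434.]
 [ 454. -461.]
 [ 419.  -42.]]
phone 536.5845336914062 346.17417907714844 110.78540802001953 53.632972717285156 84.92039489746094
```

```bash
python3 - <<'E'
from h import *
img=cv2.imread("pics/top0.png")
a=rect(img,"top",17,300,680,100,430,2); b=rect(img,"top",12,400,750,-480,0,1)
# mosaics: left mat at s=1.2 , right station s=1.2
a=rect(img,"top",17,330,630,110,420,2.0); cv2.imwrite("pics/mat.png",a[:600,:800])
b=rect(img,"top",55,400,750,-480,0,1.6); cv2.imwrite("pics/st.png",b)
g=cv2.cvtColor(a,cv2.COLOR_BGR2GRAY); m=cv2.morphologyEx((g<75).astype('uint8'),cv2.MORPH_OPEN,np.ones((9,9)));cs,_=cv2.findContours(m,0,1)
for c in cs:
    if cv2.contourArea(c)>3000:
        (u,v),(w,h),an=cv2.minAreaRect(c); print("phone",630-v/2,420-u/2,w/2,h/2,an)
E
```

```text
phone 567.9730758666992 348.4653778076172 47.31924819946289 52.900814056396484 82.87498474121094
```

View pics/mat.png

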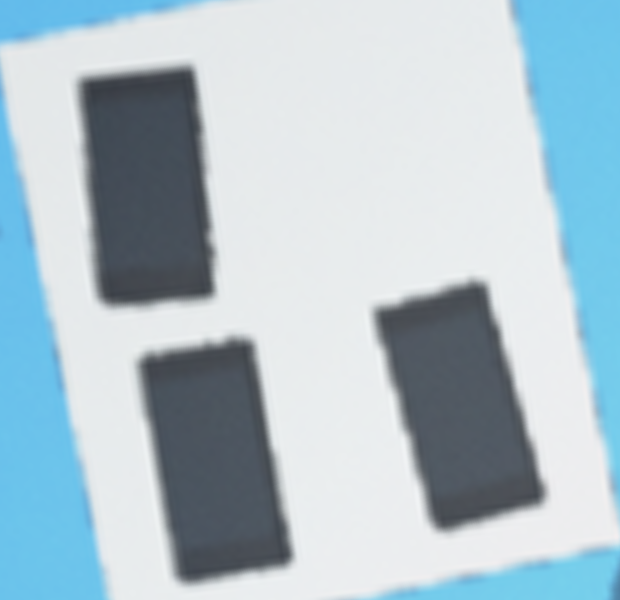

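View pics/st.png

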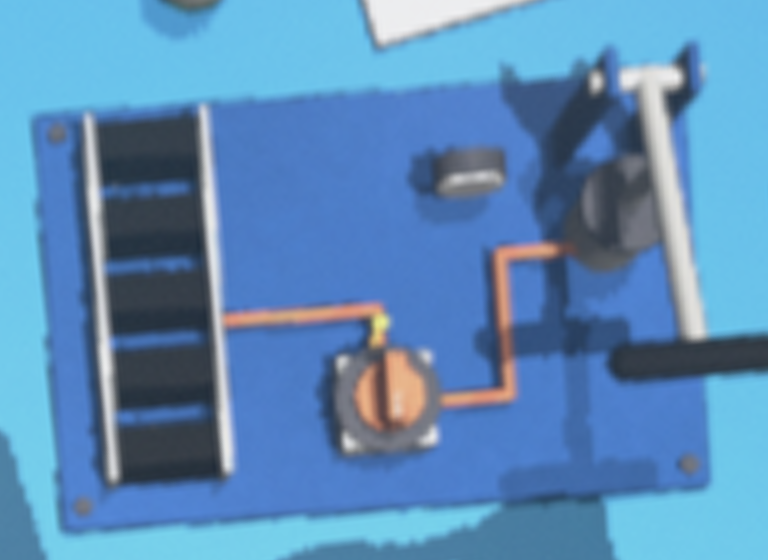

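The rectified mat view shows the three phones at (147,185), (215,460) and (460,405). In the station view the rack has its four blue gaps, the knob's bar is at (392,392), and the T-grip's left end is at (620,362). Next step is computing poses.

```bash
cat >> h.py <<'E'
def phones(img,x0=300,x1=640,y0=100,y1=430,z=17,s=3):
    a=rect(img,"top",z,x0,x1,y0,y1,s); g=cv2.cvtColor(a,cv2.COLOR_BGR2GRAY)
    hs=cv2.cvtColor(a,cv2.COLOR_BGR2HSV)
    m=((g<130)&(hs[...,1]<110)).astype('uint8'); m=cv2.morphologyEx(m,cv2.MORPH_OPEN,np.ones((15,15)))
    out=[]
    for c in cv2.findContours(m,0,1)[0]:
        if cv2.contourArea(c)>3000*s*s/2:
            (u,v),(w,h),an=cv2.minAreaRect(c)
            yaw=np.radians(90-an if w>h else -an); yaw=(yaw+np.pi/2)%np.pi-np.pi/2
            out.append([round(x1-v/s,1),round(y1-u/s,1),round(max(w,h)/s,1),round(min(w,h)/s,1),round(yaw,3)])
    return out
E
python3 - <<'E'
from h import *
from scipy.optimize import least_squares
img=cv2.imread("pics/top0.png")
for p in phones(img): print(p)
# station fit: rectified z=55 pic points
def pw(c,r,z): # st.png pixel -> original pixel -> world at z
    w=np.array([[750-r/1.6,-c/1.6]]); uv=cv2.perspectiveTransform(w.reshape(1,1,2),H("top",55)).reshape(1,2); return back("top",uv,z)[0]
loc=[(-135,190),(135,190),(-135,-230),(-113+3,159),(115,159),(-113+3,81),(115,81),(-70,-20)]
obs=[pw(63,530,12),pw(33,115,12),pw(710,487,12),pw(113,480,55),pw(88,115,55),pw(230,472,55),pw(207,105,55),pw(392,388,80)]
loc=np.array(loc);obs=np.array(obs);print(obs.round(0).tolist())
T=lambda p:loc@np.array([[np.cos(p[2]),np.sin(p[2])],[-np.sin(p[2]),np.cos(p[2])]])+p[:2]
f=least_squares(lambda p:(T(p)-obs).ravel(),[570,-220,.09],loss='soft_l1',f_scale=3)
print(f.x,(T(f.x)-obs).round(1).tolist())
E
```

```text
[399.9, 312.6, 114.6, 57.8, np.float64(0.184)]
[427.2, 190.1, 114.4, 57.3, np.float64(0.274)]
[536.5, 346.4, 115.0, 58.3, np.float64(0.091)]
[[425.0, -40.0], [691.0, -20.0], [452.0, -456.0], [450.0, -71.0], [678.0, -55.0], [455.0, -144.0], [684.0, -129.0], [503.0, -241.0]]
[ 5.71562312e+02 -2.18865197e+02  6.62804984e-02] [[-0.4, 1.5], [2.3, 0.1], [-0.2, -1.7], [1.3, 3.1], [-2.3, 2.4], [1.4, -1.6], [-3.4, -1.1], [0.5, -2.1]]
```

>>> {"method": "servo_tool", "body": {"deltas": [[[0.033, -0.022, -0.011], [0, 0, 0]], [[0.033, -0.022, -0.011], [0, 0, 0]], [[0.033, -0.022, -0.011], [0, 0, 0]], [[0.033, -0.022, -0.011], [0, 0, 0]], [[0.033, -0.022, -0.011], [0, 0, 0]], [[0.025, -0.03, 0], [0, 0, 0]], [[0.025, -0.03, 0], [0, 0, 0]], [[0.025, -0.03, 0], [0, 0, 0]], [[0.025, -0.03, 0], [0, 0, 0]], [[0.025, -0.03, 0], [0, 0, 0]], [[0.025, -0.03, 0], [0, 0, 0]], [[0.025, -0.03, 0], [0, 0, 0]], [[0.025, -0.03, 0], [0, 0, 0]], [[0.02, -0.033, 0], [0, 0, 0]], [[0.02, -0.033, 0], [0, 0, 0]], [[0.02, -0.033, 0], [0, 0, 0]], [[0.02, -0.033, 0], [0, 0, 0]], [[0.02, -0.033, 0], [0, 0, 2]]], "fingers": 0.82}}

```text
time: 2.35
tool_pos: [423.1, 194.0, 281.4]
tcp_rot: [3.142, 0.001, 0.413]
contact_force: [0.3, 0.5, 0.4]
grip_width: 75.4
finger_force: 0.0
```

>>> {"method": "servo_tool", "body": {"deltas": [[[0, 0, 0], [0, 0, 8]], [[0, 0, 0], [0, -9, 0]], [[0, 0, 0], [0, -9, 0]], [[0, 0, 0], [0, -9, 0]], [[0, 0, 0], [0, -9, 0]], [[0, 0, 0], [0, 0, 0]], [[0, 0, 0], [0, 0, 0]]]}}

```text
time: 3.22
tool_pos: [423.2, 192.8, 281.8]
tcp_rot: [3.142, 0.626, 0.274]
contact_force: [-1.2, 0.7, 1.0]
grip_width: 75.4
finger_force: 0.0
```

```bash
cat >> h.py <<'E'
def Rq(q): return Ro.from_euler('xyz',q)
def go(pos,rot,o=None):
    "print shift in present tool axes (mm) and turn (deg) to the target"
    o=o or bot.get_obs(); R=Rq(o['tcp_rot'])
    print("shift",R.inv().apply(np.array(pos)-o['tool_pos']).round(1),"turn",np.degrees((R.inv()*rot).as_rotvec()).round(1),"q",o['joint_positions'].round(2),"tcp",o['tool_pos'].round(1))
def tilt(yaw,deg): # tool down at yaw, then turn deg about tool y (positive: points ahead)
    return Ro.from_euler('xyz',[np.pi,0,yaw])*Ro.from_euler('y',deg,degrees=True)
E
python3 - <<'E'
from h import *
im=bot.capture("top"); cv2.imwrite("pics/t1.png",im[:,:,::-1])
print(phones(cv2.imread("pics/t1.png")))
# phone C: contact 15 mm from centre to far end
yaw=.274; d=np.array([np.cos(yaw),np.sin(yaw),0]); c=np.array([427.2,190.1,0])
R=tilt(yaw,-36); 
con=c+15*d+[0,0,10]     # contact point on phone mid height
tcp=con+8*R.apply([0,0,1]); print("tcp",tcp)
tcp[2]=max(tcp[2],12); go(tcp,R)
E
```

```text
[[470.2, 281.2, 339.7, 297.7, np.float64(0.0)]]
tcp [437.11357462 192.8864016    3.52786405]
shift [169.2   3.7 211.5] turn [ 0.  -0.2  0. ] q [ 0.27  0.58  1.15 -0.01  2.04  1.56] tcp [423.  192.8 282.6]
```

```bash
cat >> h.py <<'E'
def pick(x,y,yaw,deg=-26,off=15,z=9):
    d=np.array([np.cos(yaw),np.sin(yaw),0]);R=tilt(yaw,deg)
    t=np.array([x,y,0])+off*d+5*R.apply([0,0,1]); t[2]=z; return t,R
E
python3 - <<'E'
from h import *
t,R=pick(427.2,190.1,.274); print(t); go(t,R)
E
```

```text
[439.53035262 193.56568373   9.        ]
shift [173.    3.7 212.5] turn [0.  9.8 0. ] q [ 0.27  0.58  1.15 -0.01  2.04  1.56] tcp [423.  192.8 282.6]
```

>>> {"method": "servo_tool", "body": {"deltas": [[[0.0346, 0.0007, 0.0286], [0, 0, 0]], [[0.0346, 0.0007, 0.0286], [0, 0, 0]], [[0.0346, 0.0007, 0.0286], [0, 0, 0]], [[0.0346, 0.0007, 0.0286], [0, 0, 0]], [[0.0346, 0.0007, 0.0286], [0, 0, 0]], [[0, 0, 0], [0, 9.8, 0]], [[-0.004, 0, 0.018], [0, 0, 0]], [[-0.004, 0, 0.018], [0, 0, 0]], [[-0.003, 0, 0.015], [0, 0, 0]], [[0, 0, 0], [0, 0, 0]]]}}

```text
time: 4.53
tool_pos: [446.5, 195.7, 24.7]
tcp_rot: [3.141, 0.455, 0.274]
contact_force: [-0.4, 0.2, 0.7]
grip_width: 75.4
finger_force: 0.0
```

```bash
python3 - <<'E'
from h import *
t,R=pick(427.2,190.1,.274); go(t,R)
im=bot.capture("side")[:,:,::-1]; p=proj("side",t)[0].astype(int); print(p)
c=im[max(0,p[1]-110):p[1]+90,max(0,p[0]-150):p[0]+150]; cv2.imwrite("pics/s1.png",cv2.resize(c,None,fx=2.6,fy=2.6,interpolation=2))
E
```

```text
shift [ 0.4  0.2 17.3] turn [0.  0.1 0. ] q [ 0.26  0.78  1.47 -0.01  1.35  1.56] tcp [446.5 195.7  24.7]
[324 351]
```

View pics/s1.png

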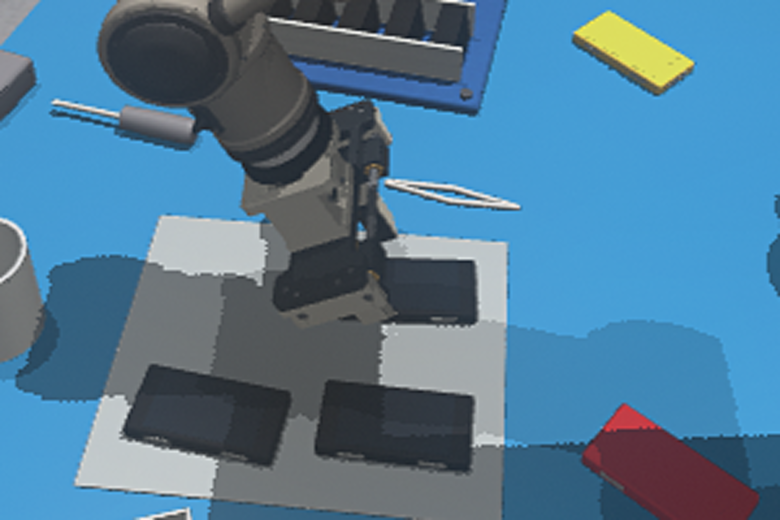

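The side crop shows the gripper over the third phone, at about (340,295). The other two phones, at (205,415) and (395,425), haven't moved and look clear of the fingers. I'll go down and close on it.

>>> {"method": "servo_tool", "body": {"deltas": [[[0, 0, 0.009], [0, 0, 0]], [[0, 0, 0.008], [0, 0, 0]], [[0, 0, 0], [0, 0, 0]]]}}

```text
time: 4.95
tool_pos: [439.4, 193.6, 7.8]
tcp_rot: [3.142, 0.458, 0.274]
contact_force: [0.0, 0.1, -0.4]
grip_width: 75.3
finger_force: 0.2
```

>>> {"method": "servo_tool", "body": {"deltas": [[[0, 0, 0], [0, 0, 0]], [[0, 0, 0], [0, 0, 0]], [[0, 0, 0], [0, 0, 0]], [[0, 0, 0], [0, 0, 0]]], "fingers": 0.3}}

```text
time: 5.45
tool_pos: [439.8, 193.8, 8.1]
tcp_rot: [3.142, 0.457, 0.274]
contact_force: [-0.2, 0.2, -0.1]
grip_width: 57.6
finger_force: 30.0
```

```bash
python3 - <<'E'
from h import *
t,R=pick(427.2,190.1,.274); go(t,R); o=bot.get_obs();print(o['grip_width'],o['finger_force'])
S=np.array([571.56,-218.87]);yw=.066
for k in range(4):
    a=np.array([-72+48*k+10,120]); print(k,(S+[a[0]*np.cos(yw)-a[1]*np.sin(yw),a[0]*np.sin(yw)+a[1]*np.cos(yw)]).round(1))
E
```

```text
shift [-0.6  0.1 -0.6] turn [0.  0.2 0. ] q [ 0.26  0.79  1.5  -0.01  1.31  1.56] tcp [439.8 193.8   8.1]
57.60754594219539 29.996204674243927
0 [ 501.8 -103.2]
1 [ 549.7 -100.1]
2 [597.6 -96.9]
3 [645.5 -93.7]
```

>>> {"method": "servo_tool", "body": {"deltas": [[[-0.0175, 0, -0.036], [0, 0, 0]], [[-0.0175, 0, -0.036], [0, 0, 0]], [[-0.0175, 0, -0.036], [0, 0, 0]], [[-0.0175, 0, -0.036], [0, 0, 0]], [[-0.0175, 0, -0.036], [0, 0, 0]], [[0, 0, 0], [0, 10, 0]], [[0, 0, 0], [0, 10, 0]], [[0, 0, 0], [0, 10, 0]], [[0, 0, 0], [0, 10, 0]], [[0, 0, 0], [0, 10, 0]], [[0, 0, 0], [0, 10, 0]], [[0, 0, 0], [0, 10, 0]], [[0, 0, 0], [0, 10, 0]], [[0, 0, 0], [0, 0, 0]]]}}

```text
time: 7.2
tool_pos: [430.0, 189.0, 234.2]
tcp_rot: [-3.085, -0.721, 0.278]
contact_force: [-0.1, 0.8, -2.3]
grip_width: 57.8
finger_force: 30.0
```

```bash
python3 - <<'E'
from h import *
o=bot.get_obs();print(o['joint_positions'].round(2),o['contact_force'].round(1),o['moment'].round(2),o['grip_width'])
img=cv2.imread("pics/top0.png"); a=cv2.resize(img[180:285,325:415],None,fx=4.4,fy=4.4,interpolation=2)
s=cv2.imread("pics/side0.png")[205:285,255:365]; b=cv2.resize(s,None,fx=3.6,fy=3.6,interpolation=2)
c=np.zeros((max(a.shape[0],b.shape[0]),a.shape[1]+b.shape[1]+4,3),'uint8'); c[:a.shape[0],:a.shape[1]]=a;c[:b.shape[0],a.shape[1]+4:]=b
cv2.imwrite("pics/rack.png",c);print(a.shape,c.shape)
E
```

```text
[ 0.16 -0.07  2.25  0.51  0.28  0.99] [-0.1  0.8 -2.3] [-0.19  0.61  0.  ] 57.81451219682453
(462, 396, 3) (462, 796, 3)
```

View pics/rack.png

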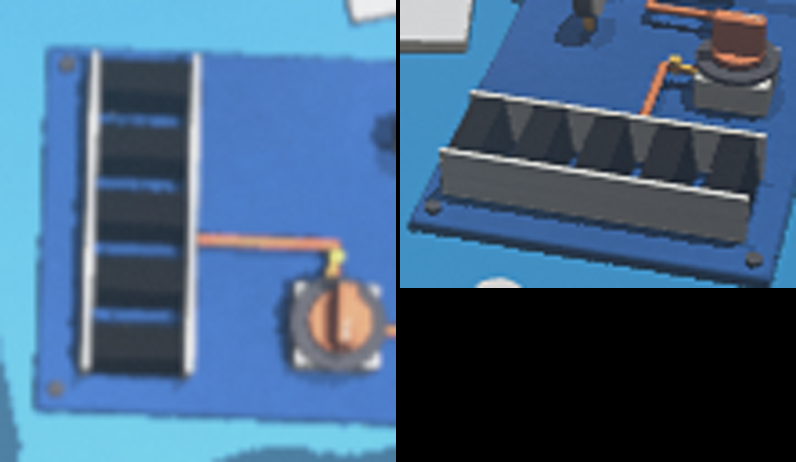

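The rack crop (scale 4.4, origin 325,180) has the rack-top corners at (95,52), (82,370), (200,56) and (190,374). In the side crop, the near plate's top edge runs from (442,150) to (747,198) and the back plate's from (473,95) to (765,137). I'll refit the station from both views, then fit the arm geometry to see which tilts it can reach.

```bash
python3 - <<'E'
from h import *
from scipy.optimize import least_squares
t=lambda c,r:(325+c/4.4-.4,180+r/4.4-.4)
s=lambda c,r:(255+(c-400)/3.6-.4,205+r/3.6-.4)
tl=[((115,159,55),t(95,52)),((-113,159,55),t(82,370)),((115,81,55),t(200,56)),((-113,81,55),t(190,374)),((-135,190,12),t(35,410)),((135,190,12),t(48,48))]
sl=[((115,159,55),s(442,150)),((-113,159,55),s(747,198)),((115,81,55),s(473,95)),((-113,81,55),s(765,137)),((-135,190,12),s(770,278)),((135,190,12),s(410,222))]
def W(p,l): l=np.array(l,float);c,n=np.cos(p[2]),np.sin(p[2]);return np.c_[p[0]+c*l[:,0]-n*l[:,1],p[1]+n*l[:,0]+c*l[:,1],l[:,2]]
def res(p,sel=(0,1)):
    o=[]
    for i,(n,L) in enumerate((("top",tl),("side",sl))):
        if i in sel:o.append((proj(n,W(p,[a for a,_ in L]))-[b for _,b in L]).ravel())
    return np.concatenate(o)
for sel in((0,),(1,),(0,1)):
    f=least_squares(res,[571,-219,.066],args=(sel,),loss='soft_l1',x_scale=[10,10,.1]);print(sel,f.x.round(3),f.fun.reshape(-1,2).round(1).tolist())
# arm
D=[(.3426,1.5249,1.2754,519.4,226.1),(.58,1.15,2.04,458.6,282.6),(.78,1.47,1.35,481.5,24.7),(.79,1.5,1.31,np.sqrt(439.8**2+193.8**2-76.4**2),8.1)]
def fk(k,a,b,c): s=[a,a+b,a+b+c];return k[1]*np.sin(s[0])+k[2]*np.sin(s[1])+k[3]*np.sin(s[2]),k[0]+k[1]*np.cos(s[0])+k[2]*np.cos(s[1])+k[3]*np.cos(s[2])
g=least_squares(lambda k:np.ravel([np.subtract(fk(k,*d[:3]),d[3:]) for d in D]),[180,400,400,250]);k=g.x;print("arm",k.round(),g.fun.round(1))
for r in(500,550,600,645):
  for z in(80,180):
    for de in(40,50,60):
        th=np.pi-np.radians(de)
        h=least_squares(lambda q:np.subtract(fk(k,q[0],q[1],th-q[0]-q[1]),(r,z)),[.3,2.]);a,b=h.x
        print(r,z,de,np.array([a,b,th-a-b]).round(2),h.cost<1,end=' | ')
  print()
E
```

```text
(0,) [ 5.72327e+02 -2.19202e+02  7.00000e-02] [[-0.7, 0.5], [-0.1, 0.0], [0.3, 0.6], [0.9, 0.2], [-0.2, -0.4], [-0.1, -1.1]]
(1,) [ 5.73325e+02 -2.14774e+02  7.90000e-02] [[-0.5, 0.8], [0.8, 0.5], [-0.2, -1.3], [0.8, -1.2], [0.1, 0.3], [-1.4, -0.3]]
(0, 1) [ 5.72911e+02 -2.17646e+02  7.30000e-02] [[-1.3, 0.4], [-0.5, -0.1], [-0.3, 0.4], [0.6, 0.0], [-0.6, -0.5], [-0.7, -1.1], [-0.2, -0.0], [0.8, -0.1], [0.3, -2.1], [1.0, -1.6], [0.0, -0.3], [-1.2, -1.3]]
arm [216. 422. 394. 274.] [-1.5 -1.4  0.3  2.7  0.3 -1.4  0.2  0.2]
500 80 40 [ 0.27  2.31 -0.13] True | 500 80 50 [ 0.32  2.41 -0.46] True | 500 80 60 [ 0.43  2.49 -0.82] True | 500 180 40 [0.04 2.21 0.19] True | 500 180 50 [ 0.04  2.33 -0.1 ] True | 500 180 60 [ 0.08  2.44 -0.43] True | 
550 80 40 [ 0.36  2.17 -0.08] True | 550 80 50 [ 0.39  2.28 -0.4 ] True | 550 80 60 [ 0.47  2.36 -0.74] True | 550 180 40 [0.15 2.08 0.21] True | 550 180 50 [ 0.15  2.21 -0.08] True | 550 180 60 [ 0.18  2.32 -0.4 ] True | 
600 80 40 [ 0.44  2.03 -0.03] True | 600 80 50 [ 0.46  2.14 -0.33] True | 600 80 60 [ 0.53  2.22 -0.66] True | 600 180 40 [0.26 1.95 0.23] True | 600 180 50 [ 0.25  2.08 -0.06] True | 600 180 60 [ 0.27  2.18 -0.36] True | 
645 80 40 [0.51 1.9  0.03] True | 645 80 50 [ 0.53  2.01 -0.27] True | 645 80 60 [ 0.58  2.1  -0.58] True | 645 180 40 [0.35 1.82 0.27] True | 645 180 50 [ 0.33  1.95 -0.02] True | 645 180 60 [ 0.36  2.06 -0.32] True |
```

The wrist can't pitch forward more than about 30° at the rack, because joint 5 reaches its lower limit. So phones have to be picked with the tool leaning back about 51°. I'll lay this phone back down and take it again at that tilt.

```bash
python3 - <<'E'
from h import *
t,R=pick(427.2,190.1,.274); go(t+[0,0,40],R)
from scipy.optimize import least_squares
k=[216,422,394,274]
def fk(a,b,c): s=[a,a+b,a+b+c];return k[1]*np.sin(s[0])+k[2]*np.sin(s[1])+k[3]*np.sin(s[2]),k[0]+k[1]*np.cos(s[0])+k[2]*np.cos(s[1])+k[3]*np.cos(s[2])
for r,z,de in [(553,72,28),(553,85,28),(553,150,28),(600,72,28),(645,72,28),(485,12,-51),(515,12,-51)]:
    th=np.pi-np.radians(de);h=least_squares(lambda q:np.subtract(fk(q[0],q[1],th-q[0]-q[1]),(r,z)),[.3,2.]);a,b=h.x;print(r,z,de,np.array([a,b,th-a-b]).round(2),h.cost<1)
E
```

```text
shift [-114.5    6.4  145.8] turn [ -2.9 -67.3   2.1] q [ 0.16 -0.07  2.25  0.51  0.28  0.99] tcp [430.  189.  234.2]
553 72 28 [0.39 2.02 0.25] True
553 85 28 [0.36 2.01 0.28] True
553 150 28 [0.25 1.95 0.45] True
600 72 28 [0.47 1.88 0.3 ] True
645 72 28 [0.55 1.74 0.36] True
485 12 -51 [1.09 1.09 1.85] True
515 12 -51 [1.16 0.93 1.93] True
```

>>> {"method": "servo_tool", "body": {"deltas": [[[0, 0, 0], [-0.4, -8.4, 0.3]], [[0, 0, 0], [-0.4, -8.4, 0.3]], [[0, 0, 0], [-0.4, -8.4, 0.3]], [[0, 0, 0], [-0.4, -8.4, 0.3]], [[0, 0, 0], [-0.4, -8.4, 0.3]], [[0, 0, 0], [-0.4, -8.4, 0.3]], [[0, 0, 0], [-0.4, -8.4, 0.3]], [[0, 0, 0], [-0.4, -8.4, 0.3]], [[0, 0, 0], [0, 0, 0]]]}}

```text
time: 8.32
tool_pos: [432.8, 190.4, 232.0]
tcp_rot: [3.133, 0.437, 0.268]
contact_force: [0.1, 0.7, -2.2]
grip_width: 57.7
finger_force: 30.0
```

```bash
python3 - <<'E'
from h import *
t,R=pick(427.2,190.1,.274); go(t,R)
E
```

```text
shift [100.9  -3.  199. ] turn [ 0.4 -1.  -0.3] q [ 0.26  0.51  1.32 -0.01  1.74  1.56] tcp [432.8 190.4 232. ]
```

>>> {"method": "servo_tool", "body": {"deltas": [[[0.019, -0.0006, 0.037], [0.4, -1, -0.3]], [[0.019, -0.0006, 0.037], [0, 0, 0]], [[0.019, -0.0006, 0.037], [0, 0, 0]], [[0.019, -0.0006, 0.037], [0, 0, 0]], [[0.014, -0.0006, 0.028], [0, 0, 0]], [[0.0055, 0, 0.0115], [0, 0, 0]], [[0.004, 0, 0.008], [0, 0, 0]], [[0.001, 0, 0.002], [0, 0, 0]], [[0, 0, 0], [0, 0, 0]]]}}

```text
time: 9.45
tool_pos: [435.1, 197.1, 13.9]
tcp_rot: [-3.133, 0.45, 0.281]
contact_force: [-0.2, 0.7, -2.2]
grip_width: 57.5
finger_force: 30.0
```

```bash
python3 - <<'E'
from h import *
t,R=pick(427.2,190.1,.274); go(t,R); print(bot.get_obs()['contact_force'])
E
```

```text
shift [5.1 4.7 3. ] turn [-0.3 -0.2  0.3] q [0.26 0.77 1.51 0.   1.3  1.56] tcp [435.1 197.1  13.9]
[-0.23041447  0.72235763 -2.18844191]
```

>>> {"method": "servo_tool", "body": {"deltas": [[[0.003, 0.004, 0.002], [-0.3, 0, 0.3]], [[0.002, 0.001, 0.001], [0, 0, 0]], [[0, 0, 0], [0, 0, 0]]]}}

```text
time: 9.82
tool_pos: [439.3, 193.0, 8.4]
tcp_rot: [-3.14, 0.451, 0.275]
contact_force: [-0.0, 0.0, -1.0]
grip_width: 57.4
finger_force: 30.0
```

>>> {"method": "servo_tool", "body": {"deltas": [[[0, 0, 0], [0, 0, 0]], [[0, 0, 0], [0, 0, 0]], [[0, 0, -0.02], [0, 0, 0]], [[0, 0, -0.03], [0, 0, 0]], [[0, 0, -0.05], [0, 0, 0]], [[0, 0, 0], [0, -9, 0]], [[0, 0, 0], [0, -9, 0]], [[0, 0, 0], [0, -7, 0]], [[0, 0, 0], [0, 0, 0]]], "fingers": 0.82}}

```text
time: 10.95
tool_pos: [480.6, 204.7, 95.4]
tcp_rot: [-3.139, 0.892, 0.276]
contact_force: [-0.3, -0.6, -0.4]
grip_width: 75.3
finger_force: 0.0
```

```bash
python3 - <<'E'
from h import *
t,R=pick(427.2,190.1,.274,-51,14,12); print(t);go(t,R);go(t-60*R.apply([0,0,1]),R)
E
```

```text
[436.93697012 192.83676349  12.        ]
shift [36.5 -0.2 87.6] turn [-0.   0.1  0.1] q [ 0.26  1.03  0.94 -0.01  2.06  1.56] tcp [480.6 204.7  95.4]
shift [36.4 -0.3 27.6] turn [-0.   0.1  0.1] q [ 0.26  1.03  0.94 -0.01  2.06  1.56] tcp [480.6 204.7  95.4]
```

>>> {"method": "servo_tool", "body": {"deltas": [[[0.018, 0, 0.014], [0, 0, 0]], [[0.018, 0, 0.014], [0, 0, 0]], [[0, 0, 0.025], [0, 0, 0]], [[0, 0, 0.02], [0, 0, 0]], [[0, 0, 0.012], [0, 0, 0]], [[0, 0, 0], [0, 0, 0]]]}}

```text
time: 11.7
tool_pos: [438.8, 193.2, 16.5]
tcp_rot: [-3.139, 0.888, 0.276]
contact_force: [0.3, 0.7, -0.8]
grip_width: 75.4
finger_force: 0.0
```

>>> {"method": "servo_tool", "body": {"deltas": [[[0, 0, 0], [0, 0, 0]], [[0, 0, 0], [0, 0, 0]], [[0, 0, 0], [0, 0, 0]], [[0, 0, 0], [0, 0, 0]]], "fingers": 0.3}}

```text
time: 12.2
tool_pos: [439.9, 193.4, 17.0]
tcp_rot: [-3.139, 0.886, 0.276]
contact_force: [2.3, 0.4, 1.8]
grip_width: 57.2
finger_force: 30.0
```

>>> {"method": "servo_tool", "body": {"deltas": [[[0, 0, 0], [0, 0, 0]], [[0, 0, 0], [0, 0, 0]], [[0.002, 0, 0.002], [0, 0, 0]], [[0.0015, 0, 0.0015], [0, 0, 0]], [[0, 0, 0], [0, 0, 0]]], "fingers": 0.8}}

```text
time: 12.82
tool_pos: [438.7, 193.1, 11.6]
tcp_rot: [-3.139, 0.888, 0.276]
contact_force: [0.4, -0.0, 0.1]
grip_width: 73.6
finger_force: 0.1
```

>>> {"method": "servo_tool", "body": {"deltas": [[[0, 0, 0], [0, 0, 0]], [[0, 0, 0], [0, 0, 0]], [[0, 0, 0], [0, 0, 0]], [[0, 0, 0], [0, 0, 0]]], "fingers": 0.3}}

```text
time: 13.32
tool_pos: [438.9, 193.1, 11.8]
tcp_rot: [-3.139, 0.888, 0.276]
contact_force: [0.0, -0.6, -0.2]
grip_width: 57.2
finger_force: 30.0
```

```bash
cat >> h.py <<'E'
import json
ST=(572.8,-218.3,.072)
def T(R,p): M4=np.eye(4);M4[:3,:3]=R.as_matrix();M4[:3,3]=p;return M4
def hold(x,y,yaw): # phone in tool frame at the grasp, saved
    o=bot.get_obs(); A=np.linalg.inv(T(Rq(o['tcp_rot']),o['tool_pos']))@T(Ro.from_euler('z',yaw),[x,y,10]); json.dump(A.tolist(),open('hold.json','w'))
def place(k,lean=.19,up=0,dx=0,dy=0): # tcp target; phone +x up
    A=np.array(json.load(open('hold.json'))); c,s=np.cos(ST[2]),np.sin(ST[2]); a=np.array([-72+48*k+dx+57.5*np.sin(lean),120+dy])
    z=12+57.5*np.cos(lean)+7*np.sin(lean)
    p=np.array([ST[0]+c*a[0]-s*a[1],ST[1]+s*a[0]+c*a[1],z])+up*np.array([np.sin(lean)*c,np.sin(lean)*s,np.cos(lean)])
    R=Ro.from_euler('z',ST[2])*Ro.from_euler('y',-np.pi/2+lean)
    G=T(R,p)@np.linalg.inv(A); return G[:3,3],Ro.from_matrix(G[:3,:3]),p
E
python3 - <<'E'
from h import *
hold(427.0,190.0,.274); A=json.load(open('hold.json'));print(np.array(A)[:3,3].round(1))
for u in(0,60,120):
    t,R,p=place(3,up=u); print(t.round(1),R.as_euler('xyz').round(3)); 
go(t,R)
E
```

```text
[-6.4 -0.2 10.7]
[647.4 -92.8  82.2] [ 3.141 -0.493  0.073]
[658.7 -92.  141.2] [ 3.141 -0.493  0.073]
[670.  -91.2 200.1] [ 3.141 -0.493  0.073]
shift [ -54.6  336.  -231.8] turn [ 2.4 78.8 12.3] q [ 0.26  1.05  1.14 -0.01  1.83  1.56] tcp [438.9 193.1  11.8]
```

>>> {"method": "servo_tool", "body": {"deltas": [[[-0.031, 0, -0.025], [0, 0, 0]], [[-0.031, 0, -0.025], [0, 0, 0]], [[-0.031, 0, -0.025], [0, 0, 0]], [[-0.031, 0, -0.025], [0, 0, 0]], [[-0.031, 0, -0.025], [0, 0, 0]], [[0, 0, 0], [0.3, 9.85, 1.54]], [[0, 0, 0], [0.3, 9.85, 1.54]], [[0, 0, 0], [0.3, 9.85, 1.54]], [[0, 0, 0], [0.3, 9.85, 1.54]], [[0, 0, 0], [0.3, 9.85, 1.54]], [[0, 0, 0], [0.3, 9.85, 1.54]], [[0, 0, 0], [0.3, 9.85, 1.54]], [[0, 0, 0], [0.3, 9.85, 1.54]], [[0, 0, 0], [0, 0, 0]]]}}

```text
time: 15.08
tool_pos: [434.1, 191.8, 208.9]
tcp_rot: [3.14, -0.486, 0.074]
contact_force: [-0.4, 0.6, -1.9]
grip_width: 57.7
finger_force: 30.0
```

```bash
python3 - <<'E'
from h import *
t,R,p=place(3,up=90); go(t,R); print(t,bot.get_obs()['grip_width'])
im=bot.capture("side")[:,:,::-1]; cv2.imwrite("pics/s2.png",im)
A=np.array(json.load(open('hold.json'))); o=bot.get_obs(); X=T(Rq(o['tcp_rot']),o['tool_pos'])@A
print("pred corners",proj("side",[(X@[57.5*i,29,7*j,1])[:3] for i,j in((1,1),(1,-1),(-1,-1),(-1,1))]).round(1).tolist())
u,v=proj("side",X[:3,3])[0].astype(int); c=im[max(v-75,0):v+75,max(u-100,0):u+100]; print(u-100,v-75)
cv2.imwrite("pics/s2c.png",cv2.resize(c,None,fx=4,fy=4,interpolation=2))
E
```

```text
shift [166.4 299.5 131.8] turn [0.1 0.4 0.1] q [ 0.34  0.06  2.06 -0.23  0.56  2.  ] tcp [434.1 191.8 208.9]
[664.3094416  -91.61981943 170.62647679] 57.65917199389893
pred corners [[322.5, 275.3], [315.0, 275.2], [326.3, 320.0], [333.2, 320.3]]
227 212
```

View pics/s2c.png

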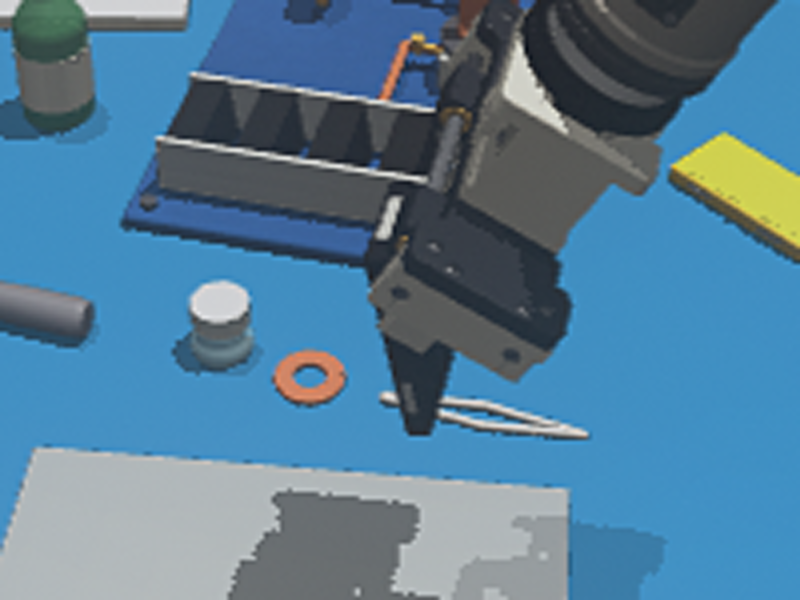

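The crop shows the upright phone's lower end at (407–435,433), against a predicted 397–425, so it agrees to about 3 mm. The gripper hides the upper end. I'll carry it over slot 3.

>>> {"method": "servo_tool", "body": {"deltas": [[[0.0185, 0.0333, 0.0146], [0, 0.4, 0]], [[0.0185, 0.0333, 0.0146], [0, 0, 0]], [[0.0185, 0.0333, 0.0146], [0, 0, 0]], [[0.0185, 0.0333, 0.0146], [0, 0, 0]], [[0.0185, 0.0333, 0.0146], [0, 0, 0]], [[0.0185, 0.0333, 0.0146], [0, 0, 0]], [[0.0185, 0.0333, 0.0146], [0, 0, 0]], [[0.0185, 0.0333, 0.0146], [0, 0, 0]], [[0.0185, 0.0333, 0.0146], [0, 0, 0]], [[0, 0, 0], [0, 0, 0]]]}}

```text
time: 16.38
tool_pos: [671.3, -94.4, 174.8]
tcp_rot: [-3.14, -0.5, 0.071]
contact_force: [0.5, -0.3, -2.0]
grip_width: 57.5
finger_force: 30.0
```

```bash
python3 - <<'E'
from h import *
t,R,p=place(3,up=50); go(t,R)
im=bot.capture("side")[:,:,::-1]; im2=bot.capture("top")[:,:,::-1]
A=np.array(json.load(open('hold.json'))); o=bot.get_obs(); X=T(Rq(o['tcp_rot']),o['tool_pos'])@A
a=cv2.resize(im[175:285,235:355],None,fx=4,fy=4,interpolation=2); b=cv2.resize(im2[170:290,325:405],None,fx=3.6,fy=3.6,interpolation=2)
for n,I,f,ox,oy in(("side",a,4,235,175),("top",b,3.6,325,170)):
    q=proj(n,[(X@[-57.5,29*i,7*j,1])[:3] for i,j in((1,1),(1,-1),(-1,-1),(-1,1))]); print(n,((q-[ox,oy])*f).round().tolist())
c=np.zeros((480,800,3),'uint8');c[:a.shape[0],:a.shape[1]]=a;c[:b.shape[0],482:482+b.shape[1]]=b;cv2.imwrite("pics/s3.png",c)
E
```

```text
shift [-33.4  -3.2  31.3] turn [-0.  -0.4 -0.1] q [-0.35  0.44  1.64  0.34  0.62  0.92] tcp [671.3 -94.4 174.8]
side [[166.0, 218.0], [146.0, 218.0], [173.0, 167.0], [192.0, 167.0]]
top [[87.0, 93.0], [87.0, 78.0], [156.0, 81.0], [156.0, 95.0]]
```

View pics/s3.png

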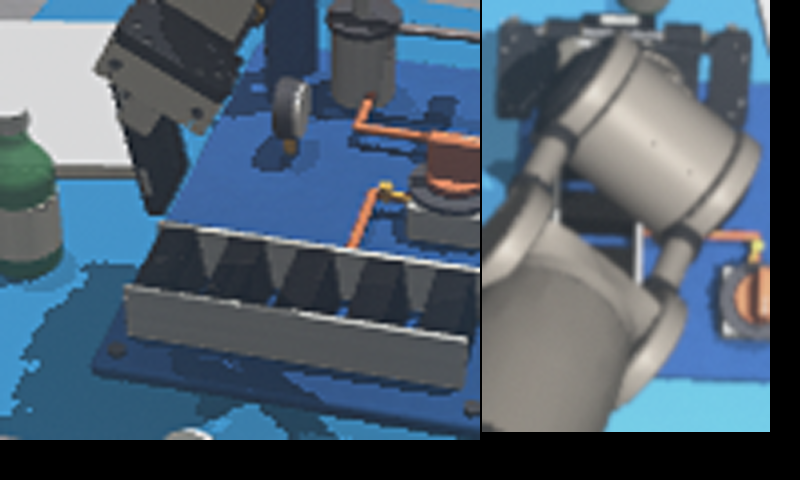

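The phone's bottom corners appear at (150–168,213) against a predicted (146–166,218), so the hold model is good to about 2 mm. Lowering toward gap 3.

>>> {"method": "servo_tool", "body": {"deltas": [[[-0.012, -0.0012, 0.011], [0, -0.4, 0]], [[-0.012, -0.001, 0.011], [0, 0, 0]], [[-0.0095, -0.001, 0.0093], [0, 0, 0]], [[0, 0, 0], [0, 0, 0]], [[0, 0, 0], [0, 0, 0]]]}}

```text
time: 17.1
tool_pos: [653.9, -88.9, 132.2]
tcp_rot: [3.142, -0.493, 0.073]
contact_force: [0.1, 0.8, -1.6]
grip_width: 57.6
finger_force: 30.0
```

```bash
python3 - <<'E'
from h import *
for u in(50,25,2):
    t,R,p=place(3,up=u); go(t,R)
E
```

```text
shift [2.  3.4 2. ] turn [ 0. -0. -0.] q [-0.35  0.47  1.73  0.4   0.52  0.85] tcp [653.9 -88.9 132.2]
shift [-13.8   3.4  21.3] turn [ 0. -0. -0.] q [-0.35  0.47  1.73  0.4   0.52  0.85] tcp [653.9 -88.9 132.2]
shift [-28.4   3.4  39.2] turn [ 0. -0. -0.] q [-0.35  0.47  1.73  0.4   0.52  0.85] tcp [653.9 -88.9 132.2]
```

>>> {"method": "servo_tool", "body": {"deltas": [[[0.002, 0.0034, 0.002], [0, 0, 0]], [[0, 0, 0], [0, 0, 0]], [[-0.0038, 0, 0.0046], [0, 0, 0]], [[-0.0038, 0, 0.0046], [0, 0, 0]], [[-0.0038, 0, 0.0046], [0, 0, 0]], [[-0.0038, 0, 0.0046], [0, 0, 0]], [[0, 0, 0], [0, 0, 0]]]}}

```text
time: 17.98
tool_pos: [651.3, -92.4, 106.6]
tcp_rot: [-3.141, -0.491, 0.072]
contact_force: [0.5, 0.2, -1.7]
grip_width: 57.9
finger_force: 30.0
```

```bash
python3 - <<'E'
from h import *
o=bot.get_obs();print(o['contact_force'].round(1),o['moment'].round(2))
for u in(26,2):
    t,R,p=place(3,up=u); go(t,R)
E
```

```text
[ 0.5  0.2 -1.7] [-0.05  0.53 -0.05]
shift [ 1.4  0.1 -0.6] turn [-0.   0.1 -0.1] q [-0.35  0.5   1.76  0.45  0.46  0.78] tcp [651.3 -92.4 106.6]
shift [-13.7   0.1  18. ] turn [-0.   0.1 -0.1] q [-0.35  0.5   1.76  0.45  0.46  0.78] tcp [651.3 -92.4 106.6]
```

>>> {"method": "servo_tool", "body": {"deltas": [[[-0.003, 0, 0.0046], [0, 0, 0]], [[-0.0036, 0, 0.0046], [0, 0, 0]], [[-0.0036, 0, 0.0046], [0, 0, 0]], [[-0.0032, 0, 0.004], [0, 0, 0]], [[0, 0, 0], [0, 0, 0]]]}}

```text
time: 18.6
tool_pos: [648.0, -92.7, 84.7]
tcp_rot: [-3.141, -0.491, 0.072]
contact_force: [0.1, 0.6, -1.7]
grip_width: 57.6
finger_force: 30.0
```

```bash
python3 - <<'E'
from h import *
o=bot.get_obs();print(o['contact_force'].round(1),o['moment'].round(2))
for u in(2,0):
    t,R,p=place(3,up=u); go(t,R)
E
```

```text
[ 0.1  0.6 -1.7] [0.05 0.5  0.03]
shift [-0.5  0.1  0.3] turn [-0.   0.1 -0.1] q [-0.36  0.53  1.79  0.51  0.41  0.71] tcp [648.  -92.7  84.7]
shift [-1.7  0.1  1.9] turn [-0.   0.1 -0.1] q [-0.36  0.53  1.79  0.51  0.41  0.71] tcp [648.  -92.7  84.7]
```

>>> {"method": "servo_tool", "body": {"deltas": [[[-0.0008, 0, 0.0009], [0, 0, 0]], [[-0.0007, 0, 0.0009], [0, 0, 0]], [[-0.0006, 0, 0.0008], [0, 0, 0]], [[-0.0006, 0, 0.0008], [0, 0, 0]], [[0, 0, 0], [0, 0, 0]]]}}

```text
time: 19.23
tool_pos: [647.9, -92.9, 81.5]
tcp_rot: [-3.141, -0.493, 0.072]
contact_force: [0.1, 1.2, 1.5]
grip_width: 57.8
finger_force: 30.0
```

>>> {"method": "servo_tool", "body": {"deltas": [[[0, 0, 0], [0, 0, 0]], [[0, 0, 0], [0, 0, 0]], [[0, 0, -0.01], [0, 0, 0]], [[0, 0, -0.03], [0, 0, 0]], [[0, 0, -0.04], [0, 0, 0]], [[0, 0, -0.04], [0, 0, 0]], [[0, 0, -0.04], [0, 0, 0]], [[0.01, -0.03, -0.04], [0, 0, 0]]], "fingers": 0.82}}

```text
time: 20.23
tool_pos: [558.8, -70.4, 263.5]
tcp_rot: [3.141, -0.492, 0.069]
contact_force: [0.9, 1.4, 0.9]
grip_width: 75.2
finger_force: 0.0
```

```bash
python3 - <<'E'
from h import *
im=bot.capture("side")[:,:,::-1];im2=bot.capture("top")[:,:,::-1]; cv2.imwrite("pics/s4t.png",im2)
a=cv2.resize(im[165:285,225:365],None,fx=3.4,fy=3.4,interpolation=2); b=cv2.resize(im[330:450,190:390],None,fx=1.6,fy=1.6,interpolation=2)
c=np.zeros((410,800,3),'uint8');c[:a.shape[0],:a.shape[1]]=a;c[:b.shape[0],478:478+b.shape[1]]=b;cv2.imwrite("pics/s4.png",c)
x=np.array([[536.5,346.4,.091],[399.9,312.6,.184]])
print(phones(im2.copy(),300,640,250,430))
o=bot.get_obs();print(o['tool_pos'],o['tcp_rot'])
E
```

```text
[[398.1, 312.3, 118.8, 64.0, np.float64(0.175)], [536.5, 346.5, 115.4, 58.6, np.float64(0.091)]]
[560.40251786 -68.26029805 267.77852694] [ 3.13783532 -0.5005381   0.07488446]
```

View pics/s4.png

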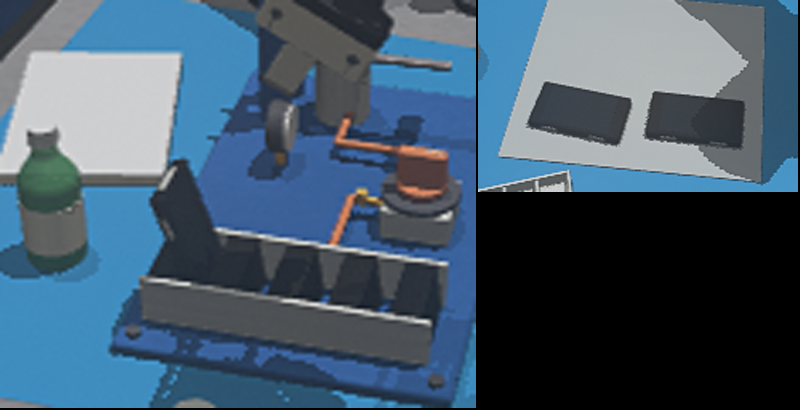

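The phone stands in gap 3 (around 185,210), leaning to +x, and the other two are unmoved on the mat. Next is the far phone at (536,346). It's too far out for the steep grasp, so I'll bring it nearer first.

>>> {"method": "servo_tool", "body": {"deltas": [[[0, -0.045, 0], [0, -9, 0]], [[0, -0.045, 0], [0, -9, 0]], [[0, -0.045, 0], [0, -9, 0]], [[0, -0.045, 0], [0, -9, 0]], [[0, -0.045, 0], [0, -9, 0]], [[0, -0.045, 0], [0, -9, 0]], [[0, -0.045, 0], [0, 0, 0]], [[0, -0.045, 0], [0, 0, 0]], [[0, -0.045, 0], [0, 0, 0]], [[0, 0, 0], [0, 0, 0]], [[0, 0, 0], [0, 0, 0]]]}}

```text
time: 21.7
tool_pos: [530.7, 334.2, 261.6]
tcp_rot: [3.141, 0.451, 0.072]
contact_force: [0.4, -0.4, -0.2]
grip_width: 75.1
finger_force: 0.0
```

```bash
python3 - <<'E'
from h import *
im2=bot.capture("top")[:,:,::-1]
t,R=pick(536.5,346.4,.091,-26,15,9); go(t-70*R.apply([0,0,1]),R);print(t)
E
```

```text
shift [127.7 -13.1 149.2] turn [-0.5 -0.2 -1. ] q [0.37 0.81 0.7  0.15 2.06 1.91] tcp [530.9 333.7 261.9]
[549.25514873 347.56393315   9.        ]
```

>>> {"method": "servo_tool", "body": {"deltas": [[[0.032, -0.0033, 0.0373], [-0.5, -0.2, -1]], [[0.032, -0.0033, 0.0373], [0, 0, 0]], [[0.032, -0.0033, 0.0373], [0, 0, 0]], [[0.0317, -0.0032, 0.0373], [0, 0, 0]], [[0, 0, 0], [0, 0, 0]], [[0, 0, 0.03], [0, 0, 0]], [[0, 0, 0.02], [0, 0, 0]], [[0, 0, 0.01], [0, 0, 0]], [[0, 0, 0], [0, 0, 0]], [[0, 0, 0], [0, 0, 0]]]}}

```text
time: 23.0
tool_pos: [553.8, 349.9, 19.9]
tcp_rot: [-3.141, 0.451, 0.092]
contact_force: [0.9, 0.9, 0.8]
grip_width: 75.0
finger_force: 0.0
```

```bash
python3 - <<'E'
from h import *
t,R=pick(536.5,346.4,.091,-26,15,9); go(t,R)
E
```

```text
shift [ 0.5  1.9 11.9] turn [-0.  -0.2  0. ] q [0.38 1.04 0.88 0.13 1.66 1.85] tcp [553.8 349.9  19.9]
```

>>> {"method": "servo_tool", "body": {"deltas": [[[0, 0.0015, 0.007], [0, 0, 0]], [[0, 0, 0.005], [0, 0, 0]], [[0, 0, 0], [0, 0, 0]]]}}

```text
time: 23.38
tool_pos: [547.8, 347.7, 7.6]
tcp_rot: [-3.142, 0.453, 0.092]
contact_force: [0.5, -0.2, 1.9]
grip_width: 75.0
finger_force: 0.5
```

>>> {"method": "servo_tool", "body": {"deltas": [[[0, 0, 0], [0, 0, 0]], [[0, 0, 0], [0, 0, 0]], [[0, 0, 0], [0, 0, 0]], [[0, 0, 0], [0, 0, 0]]], "fingers": 0.3}}

```text
time: 23.88
tool_pos: [547.5, 347.9, 7.5]
tcp_rot: [-3.141, 0.454, 0.092]
contact_force: [-0.0, 0.8, 1.0]
grip_width: 57.6
finger_force: 30.5
```

```bash
python3 - <<'E'
from h import *
hold(536.5,346.4,.091)
o=bot.get_obs();R=Rq(o['tcp_rot']);print(o['tool_pos'])
d=np.array([425,200])-[536.5,346.4]; print("to (425,200):",R.inv().apply([*d,0]).round(1),"up 50",R.inv().apply([0,0,50]).round(1), "down49.5")
E
```

```text
[547.46730769 347.93307534   7.48183213]
to (425,200): [-111.9  135.5   54.5] up 50 [-21.9  -0.  -44.9] down49.5
```

>>> {"method": "servo_tool", "body": {"deltas": [[[-0.011, 0, -0.0225], [0, 0, 0]], [[-0.011, 0, -0.0225], [0, 0, 0]], [[-0.0224, 0.0271, 0.0109], [0, 0, 0]], [[-0.0224, 0.0271, 0.0109], [0, 0, 0]], [[-0.0224, 0.0271, 0.0109], [0, 0, 0]], [[-0.0224, 0.0271, 0.0109], [0, 0, 0]], [[-0.0224, 0.0271, 0.0109], [0, 0, 0]], [[0, 0, 0], [0, 0, 0]], [[0.0085, 0, 0.0175], [0, 0, 0]], [[0.007, 0, 0.0145], [0, 0, 0]], [[0, 0, 0], [0, 0, 0]]]}}

```text
time: 25.25
tool_pos: [435.2, 201.5, 20.7]
tcp_rot: [3.141, 0.456, 0.092]
contact_force: [0.6, 0.7, -1.3]
grip_width: 57.9
finger_force: 30.0
```

```bash
python3 - <<'E'
from h import *
o=bot.get_obs();R=Rq(o['tcp_rot']);print(o['tool_pos'],R.inv().apply([0,0,7.8-o['tool_pos'][2]]).round(1))
E
```

```text
[435.22350832 201.54591693  20.74358591] [ 5.7 -0.  11.6]
```

Lower it, release, back off, and tilt to −51°.

>>> {"method": "servo_tool", "body": {"deltas": [[[0.0025, 0, 0.0055], [0, 0, 0]], [[0.002, 0, 0.004], [0, 0, 0]], [[0.001, 0, 0.0015], [0, 0, 0]], [[0, 0, 0], [0, 0, 0]]]}}

```text
time: 25.75
tool_pos: [436.0, 201.4, 9.8]
tcp_rot: [-3.141, 0.454, 0.092]
contact_force: [0.3, -0.2, -1.4]
grip_width: 57.8
finger_force: 30.0
```

```bash
python3 - <<'E'
from h import *
o=bot.get_obs(); X=T(Rq(o['tcp_rot']),o['tool_pos'])@np.array(json.load(open('hold.json')))
print(X[:3,3].round(1),np.arctan2(X[1,0],X[0,0]).round(3),np.arcsin(X[2,0]).round(3),o['contact_force'].round(1),o['tool_pos'])
E
```

```text
[425.1 199.9  12.3] 0.091 0.0 [ 0.3 -0.2 -1.4] [436.0284635  201.43629067   9.78571835]
```

>>> {"method": "servo_tool", "body": {"deltas": [[[0, 0, 0], [0, 0, 0]], [[0, 0, 0], [0, 0, 0]], [[0, 0, -0.02], [0, 0, 0]], [[0, 0, -0.03], [0, 0, 0]], [[0, 0, -0.05], [0, 0, 0]], [[0, 0, 0], [0, -9, 0]], [[0, 0, 0], [0, -9, 0]], [[0, 0, 0], [0, -7, 0]], [[0, 0, 0], [0, 0, 0]], [[0, 0, 0], [0, 0, 0]]], "fingers": 0.82}}

```text
time: 27.0
tool_pos: [479.6, 205.5, 100.0]
tcp_rot: [-3.141, 0.887, 0.092]
contact_force: [0.4, 0.1, 0.4]
grip_width: 75.3
finger_force: 0.0
```

```bash
python3 - <<'E'
from h import *
im=bot.capture("side")[:,:,::-1]; cv2.imwrite("pics/s5.png",im)
o=bot.get_obs();print(o['tool_pos'])
for x,y,w in((425,200,.092),(399.9,312.6,.184)):
    d=np.array([np.cos(w),np.sin(w)]);n=np.array([-d[1],d[0]])
    print(proj("side",[[*(np.array([x,y])+57.5*i*d+29*j*n),17] for i,j in((-1,1),(-1,-1),(1,1))]).round().tolist())
t,R=pick(425,200,.092,-51,14,11.5); print(t);go(t-45*R.apply([0,0,1]),R)
E
```

```text
[479.6845692  205.63443722 100.67436729]
[[355.0, 369.0], [359.0, 347.0], [301.0, 359.0]]
[[355.0, 417.0], [357.0, 391.0], [295.0, 411.0]]
[435.07149678 200.92920077  11.5       ]
shift [40.9  0.6 46.1] turn [-0.  -0.2  0. ] q [0.2  1.   0.98 0.1  2.04 1.69] tcp [479.7 205.6 100.7]
```

>>> {"method": "servo_tool", "body": {"deltas": [[[0.0205, 0.0003, 0.023], [0, 0, 0]], [[0.0204, 0.0003, 0.023], [0, 0, 0]], [[0, 0, 0.02], [0, 0, 0]], [[0, 0, 0.015], [0, 0, 0]], [[0, 0, 0.007], [0, 0, 0]], [[0, 0, 0], [0, 0, 0]], [[0, 0, 0], [0, 0, 0]]]}}

```text
time: 27.92
tool_pos: [438.0, 201.1, 13.2]
tcp_rot: [-3.141, 0.888, 0.092]
contact_force: [0.5, 0.3, 0.2]
grip_width: 75.4
finger_force: 0.0
```

```bash
python3 - <<'E'
from h import *
t,R=pick(425,200,.092,-51,14,11.5); go(t,R)
E
```

```text
shift [-0.5 -0.1  3.3] turn [-0.  -0.1  0. ] q [0.21 1.04 1.16 0.09 1.82 1.67] tcp [438.  201.1  13.2]
```

>>> {"method": "servo_tool", "body": {"deltas": [[[0, 0, 0.002], [0, 0, 0]], [[0, 0, 0], [0, 0, 0]]]}}

```text
time: 28.18
tool_pos: [435.8, 200.8, 11.3]
tcp_rot: [-3.141, 0.89, 0.092]
contact_force: [0.7, 0.1, 1.0]
grip_width: 75.5
finger_force: 0.4
```

>>> {"method": "servo_tool", "body": {"deltas": [[[0, 0, 0], [0, 0, 0]], [[0, 0, 0], [0, 0, 0]], [[0, 0, 0], [0, 0, 0]], [[0, 0, 0], [0, 0, 0]]], "fingers": 0.3}}

```text
time: 28.68
tool_pos: [435.7, 200.8, 11.2]
tcp_rot: [-3.141, 0.89, 0.092]
contact_force: [-0.5, 1.2, 0.7]
grip_width: 57.2
finger_force: 30.2
```

```bash
python3 - <<'E'
from h import *
hold(425.0,200.0,.091); print(np.array(json.load(open('hold.json')))[:3,3].round(1),bot.get_obs()['tool_pos'])
t,R,p=place(2,up=90); go(t,R)
E
```

```text
[-5.8 -0.2  9.1] [435.65431876 200.81126155  11.23764277]
shift [ -26.1  311.1 -218.3] turn [ 0.2 79.1  1.2] q [0.21 1.05 1.17 0.09 1.81 1.67] tcp [435.7 200.8  11.2]
```

>>> {"method": "servo_tool", "body": {"deltas": [[[-0.031, 0, -0.025], [0, 0, 0]], [[-0.031, 0, -0.025], [0, 0, 0]], [[-0.031, 0, -0.025], [0, 0, 0]], [[-0.031, 0, -0.025], [0, 0, 0]], [[-0.031, 0, -0.025], [0, 0, 0]], [[0, 0.03, 0], [0, 9.9, 0.15]], [[0, 0.03, 0], [0, 9.9, 0.15]], [[0, 0.03, 0], [0, 9.9, 0.15]], [[0, 0.03, 0], [0, 9.9, 0.15]], [[0, 0.03, 0], [0, 9.9, 0.15]], [[0, 0.03, 0], [0, 9.9, 0.15]], [[0, 0.03, 0], [0, 9.9, 0.15]], [[0, 0.03, 0], [0, 9.9, 0.15]], [[0, 0, 0], [0, 0, 0]], [[0, 0, 0], [0, 0, 0]]]}}

```text
time: 30.55
tool_pos: [455.7, -31.3, 211.0]
tcp_rot: [-3.137, -0.462, 0.076]
contact_force: [0.4, -0.0, -0.9]
grip_width: 57.4
finger_force: 30.0
```

```bash
python3 - <<'E'
from h import *
for u in (90,52):
    t,R,p=place(2,up=u); go(t,R)
E
```

```text
shift [120.6  76.1 106.8] turn [-0.4  1.6  0.2] q [-0.38  0.01  2.1   0.34  0.65  0.88] tcp [455.7 -31.3 211. ]
shift [ 97.5  76.2 137. ] turn [-0.4  1.6  0.2] q [-0.38  0.01  2.1   0.34  0.65  0.88] tcp [455.7 -31.3 211. ]
```

>>> {"method": "servo_tool", "body": {"deltas": [[[0.0241, 0.0152, 0.0213], [-0.4, 1.6, 0.2]], [[0.0241, 0.0152, 0.0213], [0, 0, 0]], [[0.0241, 0.0152, 0.0213], [0, 0, 0]], [[0.0241, 0.0152, 0.0213], [0, 0, 0]], [[0.0241, 0.0152, 0.0213], [0, 0, 0]], [[0, 0, 0], [0, 0, 0]], [[0, 0, 0], [0, 0, 0]]]}}

```text
time: 31.42
tool_pos: [616.9, -94.1, 172.1]
tcp_rot: [3.141, -0.489, 0.075]
contact_force: [0.2, -1.1, -2.0]
grip_width: 57.2
finger_force: 30.0
```

```bash
python3 - <<'E'
from h import *
for u in (50,26):
    t,R,p=place(2,up=u); go(t,R)
im=bot.capture("side")[:,:,::-1]
A=np.array(json.load(open('hold.json'))); o=bot.get_obs(); X=T(Rq(o['tcp_rot']),o['tool_pos'])@A
q=proj("side",[(X@[-57.5,29*i,7*j,1])[:3] for i,j in((1,1),(1,-1),(-1,-1),(-1,1))]); print(((q-[235,165])*5).round().tolist())
cv2.imwrite("pics/s6.png",cv2.resize(im[165:285,235:375],None,fx=5,fy=5,interpolation=2))
E
```

```text
shift [-26.9   0.8  33.9] turn [-0.1  0.1  0.1] q [-0.38  0.36  1.78  0.38  0.59  0.84] tcp [616.9 -94.1 172.1]
shift [-41.9   0.8  52.6] turn [-0.1  0.1  0.1] q [-0.38  0.36  1.78  0.38  0.59  0.84] tcp [616.9 -94.1 172.1]
[[307.0, 339.0], [281.0, 339.0], [312.0, 275.0], [337.0, 274.0]]
```

View pics/s6.png

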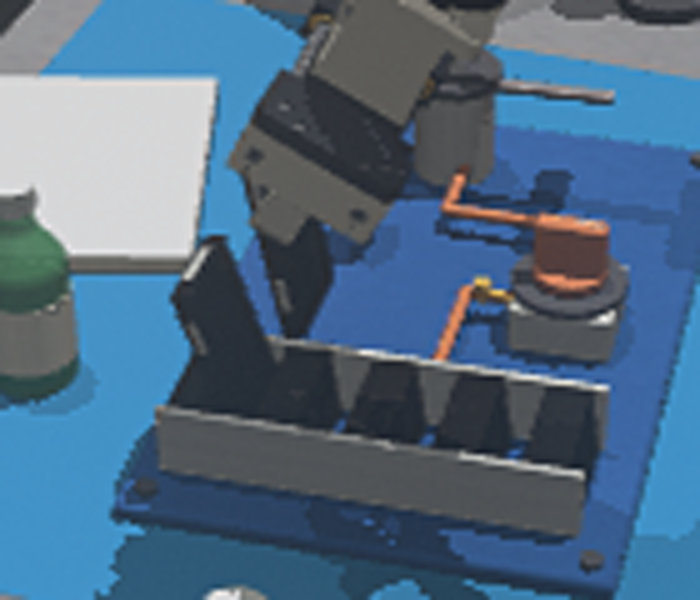

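The bottom edge is at (283–305,337), which matches the prediction (281–307,339). Inserting into gap 2.

>>> {"method": "servo_tool", "body": {"deltas": [[[-0.009, 0.0004, 0.0113], [-0.1, 0.1, 0.1]], [[-0.009, 0.0004, 0.0113], [0, 0, 0]], [[-0.0089, 0, 0.0113], [0, 0, 0]], [[0, 0, 0], [0, 0, 0]], [[-0.0038, 0, 0.0046], [0, 0, 0]], [[-0.0038, 0, 0.0046], [0, 0, 0]], [[-0.0038, 0, 0.0046], [0, 0, 0]], [[-0.0036, 0, 0.0046], [0, 0, 0]], [[0, 0, 0], [0, 0, 0]]]}}

```text
time: 32.6
tool_pos: [604.5, -97.2, 106.2]
tcp_rot: [3.14, -0.492, 0.071]
contact_force: [-0.1, -0.3, -0.9]
grip_width: 57.4
finger_force: 30.0
```

```bash
python3 - <<'E'
from h import *
o=bot.get_obs();print(o['contact_force'].round(1),o['moment'].round(2))
for u in (26,2):
    t,R,p=place(2,up=u); go(t,R)
E
```

```text
[-0.1 -0.3 -0.9] [ 0.01  0.44 -0.01]
shift [ 0.1 -1.3  0.3] turn [ 0.1 -0.  -0.1] q [-0.4   0.44  1.88  0.54  0.42  0.65] tcp [604.5 -97.2 106.2]
shift [-15.   -1.4  18.9] turn [ 0.1 -0.  -0.1] q [-0.4   0.44  1.88  0.54  0.42  0.65] tcp [604.5 -97.2 106.2]
```

>>> {"method": "servo_tool", "body": {"deltas": [[[-0.0038, -0.0008, 0.0047], [0, 0, 0]], [[-0.0038, -0.0005, 0.0047], [0, 0, 0]], [[-0.0038, 0, 0.0047], [0, 0, 0]], [[-0.0036, 0, 0.0046], [0, 0, 0]], [[0, 0, 0], [0, 0, 0]], [[-0.0007, 0, 0.0009], [0, 0, 0]], [[-0.0007, 0, 0.0009], [0, 0, 0]], [[0, 0, 0], [0, 0, 0]]]}}

```text
time: 33.6
tool_pos: [600.1, -96.4, 81.1]
tcp_rot: [3.139, -0.493, 0.071]
contact_force: [0.3, -1.0, -1.8]
grip_width: 57.7
finger_force: 30.0
```

```bash
python3 - <<'E'
from h import *
o=bot.get_obs();print(o['contact_force'].round(1),o['moment'].round(2))
t,R,p=place(2,up=0); go(t,R)
E
```

```text
[ 0.3 -1.  -1.8] [0.04 0.37 0.01]
shift [-0.5 -0.2  0.4] turn [ 0.1 -0.1 -0.1] q [-0.4   0.48  1.92  0.64  0.36  0.54] tcp [600.1 -96.4  81.1]
```

>>> {"method": "servo_tool", "body": {"deltas": [[[-0.0006, 0, 0.0008], [0, 0, 0]], [[-0.0006, 0, 0.0008], [0, 0, 0]], [[0, 0, 0], [0, 0, 0]]]}}

```text
time: 33.98
tool_pos: [599.7, -96.4, 79.0]
tcp_rot: [3.14, -0.492, 0.071]
contact_force: [-0.7, -0.2, -1.5]
grip_width: 57.0
finger_force: 30.0
```

>>> {"method": "servo_tool", "body": {"deltas": [[[0, 0, 0], [0, 0, 0]], [[0, 0, 0], [0, 0, 0]], [[0, 0, -0.01], [0, 0, 0]], [[0, 0, -0.03], [0, 0, 0]], [[0, 0, -0.04], [0, 0, 0]], [[0, 0, -0.04], [0, 0, 0]], [[0, 0, -0.04], [0, 0, 0]], [[0, -0.03, -0.04], [0, -9, 0]], [[0, -0.045, 0], [0, -9, 0]], [[0, -0.045, 0], [0, -9, 0]], [[0, -0.045, 0], [0, -9, 0]], [[0, -0.045, 0], [0, -9, 0]], [[0, -0.045, 0], [0, -9, 0]], [[0, -0.045, 0], [0, -9, 0]], [[0, -0.045, 0], [0, -9, 0]], [[0, -0.045, 0], [0, -7, 0]], [[0, 0, 0], [0, 0, 0]], [[0, 0, 0], [0, 0, 0]]], "fingers": 0.82}}

```text
time: 36.22
tool_pos: [478.5, 285.4, 254.3]
tcp_rot: [3.139, 0.88, 0.069]
contact_force: [-0.2, 0.1, 0.6]
grip_width: 75.5
finger_force: 0.0
```

```bash
python3 - <<'E'
from h import *
im=bot.capture("side")[:,:,::-1];im2=bot.capture("top")[:,:,::-1]; cv2.imwrite("pics/t7.png",im2); cv2.imwrite("pics/s7.png",im)
c=np.zeros((480,800,3),'uint8'); a=cv2.resize(im[165:445,195:395],None,fx=1.7,fy=1.7,interpolation=2);b=cv2.resize(im2[150:350,150:400],None,fx=1.8,fy=1.8,interpolation=2)
c[:a.shape[0],:a.shape[1]]=a;c[:b.shape[0],345:345+b.shape[1]]=b;cv2.imwrite("pics/c7.png",c)
t,R=pick(399.9,312.6,.184,-53,14,12); go(t-45*R.apply([0,0,1]),R);print(t)
E
```

```text
shift [146.9 -38.5 162.3] turn [-5.1 -2.7 -4.1] q [0.3  0.92 0.71 0.25 2.36 1.9 ] tcp [478.7 284.9 255.8]
[409.73790434 314.43088331  12.        ]
```

View pics/c7.png

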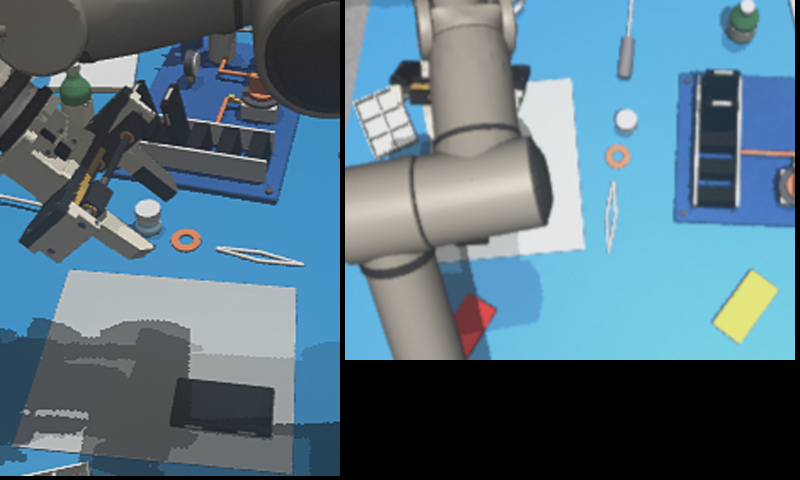

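The top crop shows both phones in the far two gaps, at about (718,95–125). The last phone is still in place, at (222,405) in the side crop. Approaching it.

>>> {"method": "servo_tool", "body": {"deltas": [[[0.0294, -0.0077, 0.0325], [0, 0, 0]], [[0.0294, -0.0077, 0.0325], [0, 0, 0]], [[0.0294, -0.0077, 0.0325], [0, 0, 0]], [[0.0294, -0.0077, 0.0325], [0, 0, 0]], [[0.0294, -0.0077, 0.0325], [0, 0, 0]], [[0, 0, 0], [-5.1, -2.7, -4.1]], [[0, 0, 0], [0, 0, 0]], [[0, 0, 0], [0, 0, 0]]]}}

```text
time: 37.33
tool_pos: [444.8, 321.5, 38.6]
tcp_rot: [-3.14, 0.925, 0.184]
contact_force: [1.4, 0.2, 0.6]
grip_width: 75.2
finger_force: 0.0
```

```bash
python3 - <<'E'
from h import *
t,R=pick(399.9,312.6,.184,-53,14,12); go(t,R)
E
```

```text
shift [-0.3  0.6 44.6] turn [-0.1 -0.   0. ] q [0.39 1.14 0.88 0.18 2.03 1.78] tcp [444.8 321.5  38.6]
```

>>> {"method": "servo_tool", "body": {"deltas": [[[0, 0.0006, 0.02], [0, 0, 0]], [[0, 0, 0.015], [0, 0, 0]], [[0, 0, 0.008], [0, 0, 0]], [[0, 0, 0.0015], [0, 0, 0]], [[0, 0, 0], [0, 0, 0]]]}}

```text
time: 37.95
tool_pos: [409.5, 314.6, 11.2]
tcp_rot: [-3.14, 0.927, 0.186]
contact_force: [-0.8, -1.5, 1.5]
grip_width: 75.7
finger_force: 1.0
```

```bash
python3 - <<'E'
from h import *
t,R=pick(399.9,312.6,.184,-53,14,12); go(t,R)
im=bot.capture("side")[:,:,::-1]; cv2.imwrite("pics/s8.png",cv2.resize(im[330:450,230:390],None,fx=4,fy=4))
E
```

```text
shift [-0.5  0.2 -0.6] turn [0.  0.1 0.1] q [0.4  1.11 1.03 0.18 1.91 1.76] tcp [409.5 314.6  11.2]
```

>>> {"method": "servo_tool", "body": {"deltas": [[[0, 0, 0], [0, 0, 0]], [[0, 0, 0], [0, 0, 0]], [[0, 0, 0], [0, 0, 0]], [[0, 0, 0], [0, 0, 0]]], "fingers": 0.3}}

```text
time: 38.5
tool_pos: [408.9, 314.9, 10.9]
tcp_rot: [-3.14, 0.929, 0.187]
contact_force: [0.7, -0.1, 5.1]
grip_width: 57.4
finger_force: 32.0
```

```bash
python3 - <<'E'
from h import *
hold(399.9,312.6,.184); print(np.array(json.load(open('hold.json')))[:3,3].round(1))
t,R,p=place(1,up=90); go(t,R); print(bot.get_obs()['grip_width'])
E
```

```text
[-4.9  0.6  8. ]
shift [ -77.3  434.8 -159. ] turn [ 1.5 79.   6.8] q [0.4  1.11 1.03 0.18 1.91 1.76] tcp [408.9 314.9  10.9]
57.358413941538416
```

>>> {"method": "servo_tool", "body": {"deltas": [[[-0.032, 0, -0.024], [0, 0, 0]], [[-0.032, 0, -0.024], [0, 0, 0]], [[-0.032, 0, -0.024], [0, 0, 0]], [[-0.032, 0, -0.024], [0, 0, 0]], [[-0.032, 0, -0.024], [0, 0, 0]], [[0, 0.045, 0], [0.2, 9.9, 0.85]], [[0, 0.045, 0], [0.2, 9.9, 0.85]], [[0, 0.045, 0], [0.2, 9.9, 0.85]], [[0, 0.045, 0], [0.2, 9.9, 0.85]], [[0, 0.045, 0], [0.2, 9.9, 0.85]], [[0, 0.045, 0], [0.2, 9.9, 0.85]], [[0, 0.045, 0], [0.2, 9.9, 0.85]], [[0, 0.045, 0], [0.2, 9.9, 0.85]], [[0, 0, 0], [0, 0, 0]], [[0, 0, 0], [0, 0, 0]]]}}

```text
time: 40.38
tool_pos: [458.2, -31.9, 214.5]
tcp_rot: [-3.134, -0.423, 0.077]
contact_force: [-0.1, 0.3, -0.8]
grip_width: 57.7
finger_force: 30.0
```

```bash
python3 - <<'E'
from h import *
t,R,p=place(1,up=90); go(t,R); print(bot.get_obs()['grip_width'])
E
```

```text
shift [76.8 74.6 85.6] turn [-0.6  1.7  0.1] q [-0.37  0.02  2.05  0.29  0.7   0.94] tcp [458.2 -31.9 214.5]
57.74137811246356
```

>>> {"method": "servo_tool", "body": {"deltas": [[[0.0192, 0.0186, 0.0214], [-0.6, 1.7, 0.1]], [[0.0192, 0.0186, 0.0214], [0, 0, 0]], [[0.0192, 0.0186, 0.0214], [0, 0, 0]], [[0.0192, 0.0186, 0.0214], [0, 0, 0]], [[0, 0, 0], [0, 0, 0]], [[0, 0, 0], [0, 0, 0]]]}}

```text
time: 41.12
tool_pos: [569.6, -96.2, 169.8]
tcp_rot: [3.14, -0.452, 0.078]
contact_force: [0.1, -0.5, -1.1]
grip_width: 57.6
finger_force: 30.0
```

```bash
python3 - <<'E'
from h import *
for u in (50,26):
    t,R,p=place(1,up=u); go(t,R)
im=bot.capture("side")[:,:,::-1]
A=np.array(json.load(open('hold.json'))); o=bot.get_obs(); X=T(Rq(o['tcp_rot']),o['tool_pos'])@A
q=proj("side",[(X@[-57.5,29*i,7*j,1])[:3] for i,j in((1,1),(1,-1),(-1,-1),(-1,1))]); print(((q-[235,165])*5).round().tolist())
cv2.imwrite("pics/s9.png",cv2.resize(im[165:285,235:375],None,fx=5,fy=5,interpolation=2))
E
```

```text
shift [-25.8   1.3  33.8] turn [-0.1 -0.   0.2] q [-0.42  0.3   1.87  0.37  0.6   0.81] tcp [569.6 -96.2 169.8]
shift [-40.1   1.2  53. ] turn [-0.1 -0.   0.2] q [-0.42  0.3   1.87  0.37  0.6   0.81] tcp [569.6 -96.2 169.8]
[[397.0, 354.0], [371.0, 354.0], [398.0, 289.0], [424.0, 288.0]]
```

View pics/s9.png

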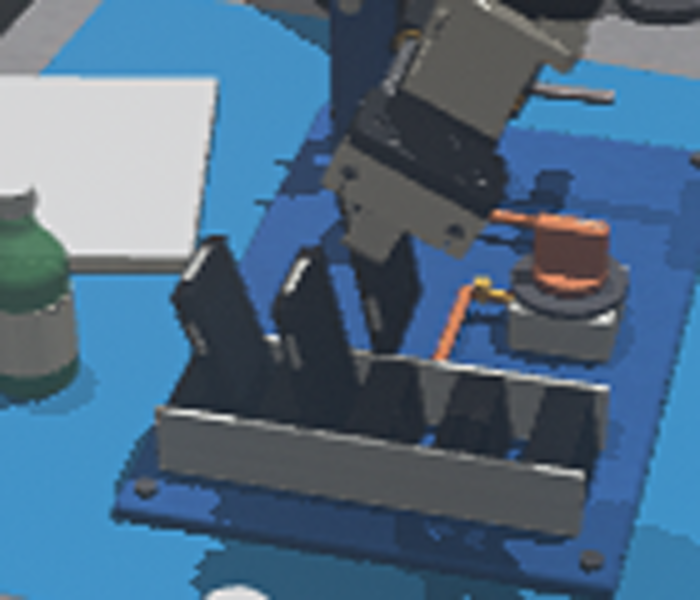

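Two phones stand in gaps 3 and 2. The third's bottom edge is at (375–398,352), against a predicted 371–397. Inserting into gap 1.

>>> {"method": "servo_tool", "body": {"deltas": [[[-0.0086, 0.0004, 0.0113], [-0.1, 0, 0.2]], [[-0.0086, 0.0004, 0.0113], [0, 0, 0]], [[-0.0086, 0.0002, 0.0112], [0, 0, 0]], [[0, 0, 0], [0, 0, 0]], [[-0.0036, 0, 0.0048], [0, 0, 0]], [[-0.0036, 0, 0.0048], [0, 0, 0]], [[-0.0036, 0, 0.0048], [0, 0, 0]], [[-0.0035, 0, 0.0048], [0, 0, 0]], [[0, 0, 0], [0, 0, 0]]]}}

```text
time: 42.3
tool_pos: [556.6, -100.0, 104.5]
tcp_rot: [3.139, -0.453, 0.071]
contact_force: [-0.1, -0.6, -1.3]
grip_width: 58.0
finger_force: 30.0
```

```bash
python3 - <<'E'
from h import *
o=bot.get_obs();print(o['contact_force'].round(1),o['moment'].round(2))
for u in (2,-2):
    t,R,p=place(1,up=u); go(t,R)
E
```

```text
[-0.1 -0.6 -1.3] [-0.01  0.4   0.04]
shift [-14.   -1.6  19.3] turn [ 0.1 -0.  -0.1] q [-0.43  0.38  1.97  0.52  0.43  0.63] tcp [ 556.6 -100.   104.5]
shift [-16.4  -1.6  22.5] turn [ 0.1 -0.  -0.1] q [-0.43  0.38  1.97  0.52  0.43  0.63] tcp [ 556.6 -100.   104.5]
```

>>> {"method": "servo_tool", "body": {"deltas": [[[-0.0036, -0.001, 0.0048], [0, 0, 0]], [[-0.0036, -0.0006, 0.0048], [0, 0, 0]], [[-0.0035, 0, 0.0048], [0, 0, 0]], [[-0.0034, 0, 0.0047], [0, 0, 0]], [[0, 0, 0], [0, 0, 0]], [[-0.0007, 0, 0.0009], [0, 0, 0]], [[-0.0007, 0, 0.0009], [0, 0, 0]], [[-0.0005, 0, 0.0007], [0, 0, 0]], [[-0.0005, 0, 0.0007], [0, 0, 0]], [[0, 0, 0], [0, 0, 0]]]}}

```text
time: 43.55
tool_pos: [551.9, -99.0, 77.9]
tcp_rot: [3.139, -0.454, 0.072]
contact_force: [-0.3, 0.4, -0.9]
grip_width: 57.5
finger_force: 30.0
```

```bash
python3 - <<'E'
from h import *
o=bot.get_obs();print(o['contact_force'].round(1),o['moment'].round(2))
t,R,p=place(1,up=0); go(t,R)
E
```

```text
[-0.3  0.4 -0.9] [ 0.    0.36 -0.02]
shift [ 0.6 -0.1 -1. ] turn [ 0.1 -0.1 -0.1] q [-0.44  0.43  2.01  0.63  0.36  0.51] tcp [551.9 -99.   77.9]
```

Now release, back out, and level the tool over the valve.

>>> {"method": "servo_tool", "body": {"deltas": [[[-0.0006, 0, 0.0008], [0, 0, 0]], [[-0.0003, 0, 0.0004], [0, 0, 0]], [[0, 0, 0], [0, 0, 0]]]}}

```text
time: 43.92
tool_pos: [552.4, -99.0, 77.7]
tcp_rot: [3.138, -0.456, 0.072]
contact_force: [-2.0, 2.4, 8.3]
grip_width: 58.0
finger_force: 30.0
```

>>> {"method": "servo_tool", "body": {"deltas": [[[0, 0, 0], [0, 0, 0]], [[0, 0, 0], [0, 0, 0]], [[0, 0, -0.01], [0, 0, 0]], [[0, 0, -0.03], [0, 0, 0]], [[0, 0, -0.04], [0, 0, 0]], [[0, 0, -0.04], [0, 0, 0]], [[0, 0, -0.04], [0, 0, 0]], [[0, 0, -0.04], [0, 0, 0]], [[0, 0, 0], [0, -9, 0]], [[0, 0, 0], [0, -9, 0]], [[0, 0, 0], [0, -8, 0]], [[0, 0, 0], [0, 0, 0]]], "fingers": 0.82}}

```text
time: 45.42
tool_pos: [465.0, -104.7, 255.8]
tcp_rot: [3.139, 0.0, 0.072]
contact_force: [-0.2, -0.3, -1.0]
grip_width: 75.4
finger_force: 0.0
```

```bash
cat >> h.py <<'E'
def loc(x,y): c,s=np.cos(ST[2]),np.sin(ST[2]); return np.array([ST[0]+c*x-s*y,ST[1]+s*x+c*y])
def down(a): return Ro.from_euler('xyz',[np.pi,0,ST[2]+a])
E
python3 - <<'E'
from h import *
im=bot.capture("side")[:,:,::-1];cv2.imwrite("pics/s10f.png",im)
t0=cv2.imread("pics/top0.png");s0=cv2.imread("pics/side0.png")
a=cv2.resize(im[165:285,235:365],None,fx=3,fy=3,interpolation=2); b=cv2.resize(t0[185:270,385:495],None,fx=3.6,fy=3.6,interpolation=2);d=cv2.resize(s0[130:240,290:390],None,fx=2.5,fy=2.5,interpolation=2)
c=np.zeros((600,800,3),'uint8');c[:a.shape[0],:a.shape[1]]=a;c[:b.shape[0],400:400+b.shape[1]]=b;c[310:310+d.shape[0],400:400+d.shape[1]]=d;cv2.imwrite("pics/c10.png",c)
go([*loc(33,0),200],down(np.pi/2))
for y in(-120,-220):
  for x in (-100,-80): print(x,y,proj("top",[*loc(x,y),205]).round(1),proj("side",[*loc(x,y),205]).round(1))
E
```

```text
shift [133.2 121.1  56.1] turn [  0.1   0.1 -90. ] q [-0.38  0.23  1.6  -0.    1.31  1.12] tcp [ 464.2 -104.5  255.7]
-100 -120 [[446.7 254.7]] [[367.5 155. ]]
-80 -120 [[446.6 247.6]] [[360.5 154.2]]
-100 -220 [[483.1 256.1]] [[372.7 139.5]]
-80 -220 [[482.9 249. ]] [[366.  138.8]]
```

View pics/c10.png

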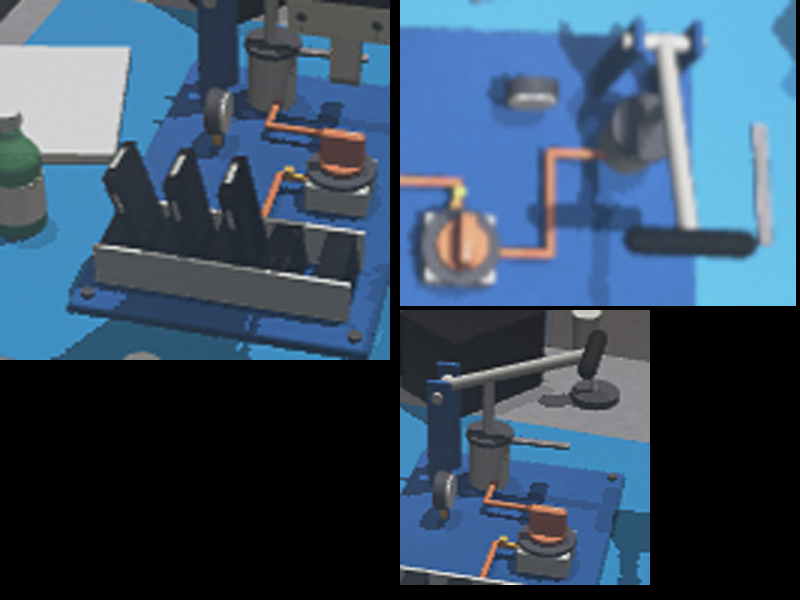

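All three phones stand in the rack, with their tops at (125,148), (185,155) and (235,160). The T-grip's ends are at (625,240) and (755,243), which puts it at station x ≈ −91. The open gripper's body would come close to the lever grip while turning the knob, so I'll push the bar's far end with shut fingers. First I'll check the pipe height beside it.

```bash
python3 - <<'E'
from h import *
print("connector",cross((401.7,238.5),(331.7,222)).round(), "knob axis",loc(-70,-20),"local start",loc(-47,14))
go([*loc(-47,14),160],down(0)); go([*loc(-47,14),72],down(0))
E
```

```text
connector [ 553. -244.   28.] knob axis [ 504.42011779 -243.28382896] local start [ 524.91464207 -207.71734931]
shift [ 53.2 107.   96. ] turn [ 0.1 -0.  -0. ] q [-0.38  0.23  1.6  -0.    1.31  1.12] tcp [ 464.2 -104.5  255.7]
shift [ 53.1 106.8 184. ] turn [ 0.1 -0.  -0. ] q [-0.38  0.23  1.6  -0.    1.31  1.12] tcp [ 464.2 -104.5  255.7]
```

>>> {"method": "servo_tool", "body": {"deltas": [[[0.0133, 0.0267, 0.01], [0, 0, 0]], [[0.0133, 0.0267, 0.01], [0, 0, 0]], [[0.0133, 0.0267, 0.02], [0, 0, 0]], [[0.0133, 0.0267, 0.02], [0, 0, 0]], [[0, 0, 0.036], [0, 0, 0]], [[0, 0, 0], [0, 0, 0]], [[0, 0, 0], [0, 0, 0]]], "fingers": 0}}

```text
time: 46.35
tool_pos: [524.6, -207.9, 162.1]
tcp_rot: [3.138, -0.002, 0.07]
contact_force: [0.3, -0.3, 0.0]
grip_width: 9.8
finger_force: 0.0
```

```bash
python3 - <<'E'
from h import *
go([*loc(-47,14),72],down(0)); print(bot.get_obs()['grip_width'])
E
```

```text
shift [ 0.1 -0.5 90.1] turn [ 0.2 -0.1 -0.1] q [-0.51  0.47  1.51 -0.    1.16  0.99] tcp [ 524.6 -207.9  162.1]
9.842814038977398
```

>>> {"method": "servo_tool", "body": {"deltas": [[[0, 0, 0.03], [0, 0, 0]], [[0, 0, 0.03], [0, 0, 0]], [[0, 0, 0.02], [0, 0, 0]], [[0, 0, 0.01], [0, 0, 0]], [[0, 0, 0], [0, 0, 0]], [[0, 0.004, 0], [0, 0, 0]], [[0, 0.002, 0], [0, 0, 0]], [[0, 0.002, 0], [0, 0, 0]], [[0, 0, 0], [0, 0, 0]]]}}

```text
time: 47.48
tool_pos: [525.3, -216.2, 70.6]
tcp_rot: [3.139, -0.0, 0.07]
contact_force: [0.2, 1.3, 0.4]
grip_width: 0.3
finger_force: 0.0
```

>>> {"method": "servo_tool", "body": {"deltas": [[[0, 0.003, 0], [0, 0, 0]], [[0, 0.003, 0], [0, 0, 0]], [[0, 0.002, 0], [0, 0, 0]], [[0, 0, 0], [0, 0, 0]]]}}

```text
time: 47.98
tool_pos: [526.5, -222.2, 70.4]
tcp_rot: [-3.142, -0.001, 0.071]
contact_force: [3.7, 8.0, 1.2]
grip_width: 0.3
finger_force: 4.3
```

>>> {"method": "servo_tool", "body": {"deltas": [[[0, 0.003, 0], [0, 0, 0]], [[0, 0.003, 0], [0, 0, 0]], [[0, 0.003, 0], [0, 0, 0]], [[0, 0, 0], [0, 0, 0]]]}}

```text
time: 48.48
tool_pos: [526.3, -233.4, 70.4]
tcp_rot: [3.139, 0.0, 0.07]
contact_force: [0.1, 0.2, 0.4]
grip_width: 0.8
finger_force: 0.0
```

>>> {"method": "servo_tool", "body": {"deltas": [[[0, 0.003, 0], [0, 0, 0]], [[0, 0.003, 0], [0, 0, 0]], [[0, 0, 0], [0, 0, 0]], [[0, 0, 0], [0, 0, 0]]]}}

```text
time: 48.98
tool_pos: [526.8, -238.9, 70.5]
tcp_rot: [3.139, -0.0, 0.071]
contact_force: [-0.3, 0.2, -0.3]
grip_width: 0.4
finger_force: 0.0
```

>>> {"method": "servo_tool", "body": {"deltas": [[[0, -0.015, 0], [0, 0, 0]], [[0, -0.015, 0], [0, 0, 0]], [[0, 0, -0.04], [0, 0, 0]], [[0, 0, -0.045], [0, 0, 0]], [[0, 0, -0.045], [0, 0, 0]], [[0, 0, -0.045], [0, 0, 0]], [[0, 0, 0], [0, 0, 0]], [[0, 0, 0], [0, 0, 0]]]}}

```text
time: 49.98
tool_pos: [524.2, -207.4, 244.7]
tcp_rot: [3.14, 0.001, 0.071]
contact_force: [-0.6, -0.2, 0.3]
grip_width: 0.6
finger_force: 0.0
```

```bash
python3 - <<'E'
from h import *
im=bot.capture("side")[:,:,::-1]; cv2.imwrite("pics/s11.png",cv2.resize(im[130:285,240:400],None,fx=3.8,fy=3.8,interpolation=2))
go([*loc(-91,-170),245],down(0))
E
```

```text
shift [-43.  184.3  -0.7] turn [ 0.1  0.1 -0. ] q [-0.51  0.4   1.38 -0.    1.36  0.99] tcp [ 524.1 -207.5  244.1]
```

View pics/s11.png

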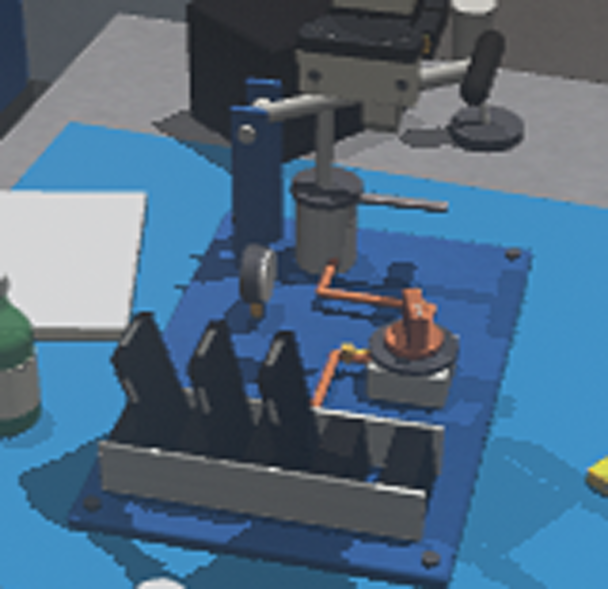

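The knob's bar has turned past the detent, as seen at (418,315), and the three phones are still standing. Now over to the lever grip.

>>> {"method": "servo_tool", "body": {"deltas": [[[-0.0098, 0.037, 0], [0, 0, 0]], [[-0.0098, 0.037, 0], [0, 0, 0]], [[-0.0098, 0.037, 0], [0, 0, 0]], [[-0.0098, 0.037, 0], [0, 0, 0]], [[-0.0098, 0.036, 0], [0, 0, 0]], [[0, 0, 0], [0, 0, 0]], [[0, 0, 0.02], [0, 0, 0]], [[0, 0, 0.03], [0, 0, 0]], [[0, 0, 0.03], [0, 0, 0]], [[0, 0, 0.03], [0, 0, 0]], [[0, 0, 0.025], [0, 0, 0]], [[0, 0, 0.015], [0, 0, 0]], [[0, 0, 0.005], [0, 0, 0]], [[0, 0, 0], [0, 0, 0]]]}}

```text
time: 51.78
tool_pos: [491.1, -394.4, 91.5]
tcp_rot: [3.138, -0.004, 0.072]
contact_force: [3.6, 1.9, 8.5]
grip_width: 0.3
finger_force: 4.0
```

>>> {"method": "servo_tool", "body": {"deltas": [[[0, 0, 0.003], [0, 0, 0]], [[0, 0, 0], [0, 0, 0]]]}}

```text
time: 52.02
tool_pos: [491.4, -394.5, 89.0]
tcp_rot: [3.138, -0.004, 0.072]
contact_force: [5.5, 1.5, 8.4]
grip_width: 0.6
finger_force: 4.3
```

>>> {"method": "servo_tool", "body": {"deltas": [[[0, 0, 0.002], [0, 0, 0]], [[0, 0, 0.002], [0, 0, 0]], [[0, 0, 0], [0, 0, 0]]]}}

```text
time: 52.4
tool_pos: [491.8, -394.7, 85.7]
tcp_rot: [3.137, -0.005, 0.072]
contact_force: [5.6, 2.8, 11.2]
grip_width: 0.4
finger_force: 5.4
```

>>> {"method": "servo_tool", "body": {"deltas": [[[0, 0, 0.002], [0, 0, 0]], [[0, 0, 0.001], [0, 0, 0]], [[0, 0, 0], [0, 0, 0]]]}}

```text
time: 52.78
tool_pos: [492.0, -394.7, 85.3]
tcp_rot: [3.136, -0.006, 0.072]
contact_force: [0.3, 6.6, 26.3]
grip_width: 0.7
finger_force: 13.0
```

The stop is reached at TCP z = 85 with 26 N. Repeating full strokes.

>>> {"method": "servo_tool", "body": {"deltas": [[[0, 0, -0.03], [0, 0, 0]], [[0, 0, -0.03], [0, 0, 0]], [[0, 0, -0.03], [0, 0, 0]], [[0, 0, -0.03], [0, 0, 0]], [[0, 0, -0.03], [0, 0, 0]], [[0, 0, 0], [0, 0, 0]], [[0, 0, 0], [0, 0, 0]], [[0, 0, 0], [0, 0, 0]], [[0, 0, 0.03], [0, 0, 0]], [[0, 0, 0.03], [0, 0, 0]], [[0, 0, 0.03], [0, 0, 0]], [[0, 0, 0.03], [0, 0, 0]], [[0, 0, 0.018], [0, 0, 0]], [[0, 0, 0.008], [0, 0, 0]], [[0, 0, 0.004], [0, 0, 0]], [[0, 0, 0], [0, 0, 0]], [[0, 0, 0], [0, 0, 0]]]}}

```text
time: 54.9
tool_pos: [491.0, -396.0, 85.3]
tcp_rot: [3.136, -0.005, 0.071]
contact_force: [-1.9, 7.1, 27.4]
grip_width: 0.2
finger_force: 13.9
```

>>> {"method": "servo_tool", "body": {"deltas": [[[0, 0, -0.03], [0, 0, 0]], [[0, 0, -0.03], [0, 0, 0]], [[0, 0, -0.03], [0, 0, 0]], [[0, 0, -0.03], [0, 0, 0]], [[0, 0, -0.03], [0, 0, 0]], [[0, 0, 0], [0, 0, 0]], [[0, 0, 0], [0, 0, 0]], [[0, 0, 0], [0, 0, 0]]]}}

```text
time: 55.9
tool_pos: [488.3, -395.0, 229.0]
tcp_rot: [-3.142, 0.002, 0.071]
contact_force: [0.6, 0.2, -0.0]
grip_width: 0.5
finger_force: 0.0
```

```bash
python3 - <<'E'
from h import *
im=bot.capture("side")[:,:,::-1]; cv2.imwrite("pics/s12.png",cv2.resize(im[120:285,240:420],None,fx=3.4,fy=3.4,interpolation=2))
E
```

```text
(no output)
```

View pics/s12.png

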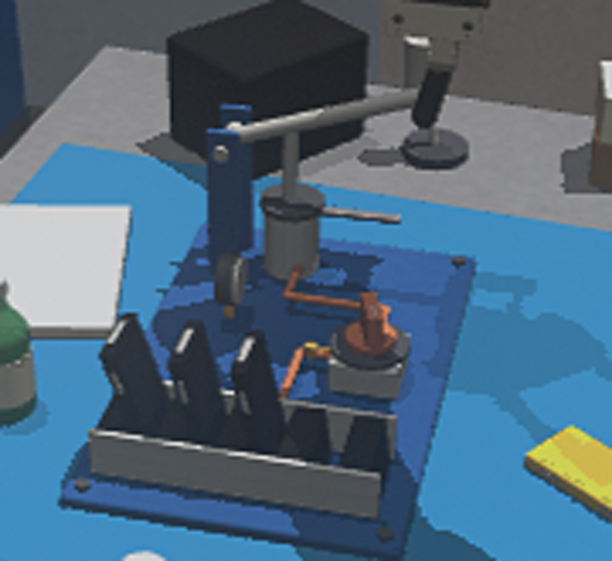

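The lever is fully back up, with its grip at (430,95) clear of the fingers. Two strokes are done; three more follow.

>>> {"method": "servo_tool", "body": {"deltas": [[[0, 0, 0.03], [0, 0, 0]], [[0, 0, 0.03], [0, 0, 0]], [[0, 0, 0.03], [0, 0, 0]], [[0, 0, 0.03], [0, 0, 0]], [[0, 0, 0.018], [0, 0, 0]], [[0, 0, 0.008], [0, 0, 0]], [[0, 0, 0.004], [0, 0, 0]], [[0, 0, 0], [0, 0, 0]], [[0, 0, 0], [0, 0, 0]]]}}

```text
time: 57.08
tool_pos: [491.2, -396.3, 85.3]
tcp_rot: [3.135, -0.006, 0.071]
contact_force: [-0.8, 6.6, 26.1]
grip_width: 0.2
finger_force: 13.0
```

>>> {"method": "servo_tool", "body": {"deltas": [[[0, 0, -0.03], [0, 0, 0]], [[0, 0, -0.03], [0, 0, 0]], [[0, 0, -0.03], [0, 0, 0]], [[0, 0, -0.03], [0, 0, 0]], [[0, 0, -0.03], [0, 0, 0]], [[0, 0, 0], [0, 0, 0]], [[0, 0, 0], [0, 0, 0]], [[0, 0, 0], [0, 0, 0]], [[0, 0, 0.03], [0, 0, 0]], [[0, 0, 0.03], [0, 0, 0]], [[0, 0, 0.03], [0, 0, 0]], [[0, 0, 0.03], [0, 0, 0]], [[0, 0, 0.018], [0, 0, 0]], [[0, 0, 0.008], [0, 0, 0]], [[0, 0, 0.004], [0, 0, 0]], [[0, 0, 0], [0, 0, 0]], [[0, 0, 0], [0, 0, 0]]]}}

```text
time: 59.2
tool_pos: [491.0, -396.1, 85.3]
tcp_rot: [3.136, -0.005, 0.071]
contact_force: [-1.1, 7.2, 27.6]
grip_width: 0.7
finger_force: 13.8
```

>>> {"method": "servo_tool", "body": {"deltas": [[[0, 0, -0.03], [0, 0, 0]], [[0, 0, -0.03], [0, 0, 0]], [[0, 0, -0.03], [0, 0, 0]], [[0, 0, -0.03], [0, 0, 0]], [[0, 0, -0.03], [0, 0, 0]], [[0, 0, 0], [0, 0, 0]], [[0, 0, 0], [0, 0, 0]], [[0, 0, 0], [0, 0, 0]], [[0, 0, 0.03], [0, 0, 0]], [[0, 0, 0.03], [0, 0, 0]], [[0, 0, 0.03], [0, 0, 0]], [[0, 0, 0.03], [0, 0, 0]], [[0, 0, 0.018], [0, 0, 0]], [[0, 0, 0.008], [0, 0, 0]], [[0, 0, 0.004], [0, 0, 0]], [[0, 0, 0], [0, 0, 0]], [[0, 0, 0], [0, 0, 0]]]}}

```text
time: 61.32
tool_pos: [491.0, -396.1, 85.3]
tcp_rot: [3.135, -0.005, 0.071]
contact_force: [-1.6, 6.9, 27.6]
grip_width: 0.6
finger_force: 13.8
```

>>> {"method": "servo_tool", "body": {"deltas": [[[0, 0, -0.03], [0, 0, 0]], [[0, 0, -0.03], [0, 0, 0]], [[0, 0, -0.03], [0, 0, 0]], [[0, 0, -0.03], [0, 0, 0]], [[0, 0, -0.04], [0, 0, 0]], [[0, 0, -0.04], [0, 0, 0]], [[-0.03, 0, 0], [0, 0, 0]], [[-0.04, 0, 0], [0, 0, 0]], [[-0.04, 0, 0], [0, 0, 0]], [[0, 0, 0], [0, 0, 0]], [[0, 0, 0], [0, 0, 0]]]}}

```text
time: 62.7
tool_pos: [379.4, -403.2, 280.4]
tcp_rot: [3.14, -0.0, 0.07]
contact_force: [0.2, 1.0, -0.7]
grip_width: 0.5
finger_force: 0.0
```

```bash
python3 - <<'E'
from h import *
a=bot.capture("side")[:,:,::-1];b=bot.capture("top")[:,:,::-1]
c=np.zeros((480,800,3),'uint8');c[:,:420]=cv2.resize(a[100:430,160:450],(420,480),interpolation=2);c[:285,420:]=cv2.resize(b[130:350,150:443],(380,285),interpolation=2);cv2.imwrite("pics/end.png",c)
print(bot.get_obs()['time'])
E
```

```text
62.8
```

View pics/end.png

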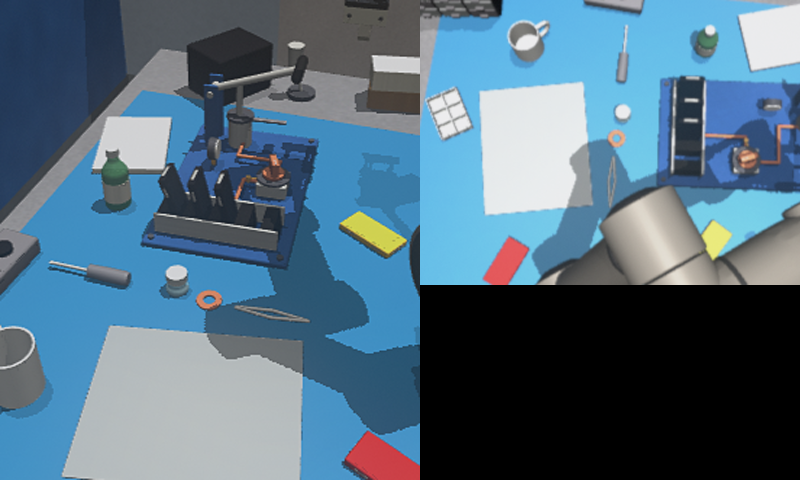

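The last views show an empty mat (195,400), three phones in the rack, the knob turned (272,170), the lever up, and everything else where it was. Handing in.

```bash
python3 -c "
from plant import bot
print(bot.close_job())"
```

```text
the job is handed in; nothing more can be done
None
```

All three phones stand in the rack (gaps 1–3), the valve is clicked past its detent, the lever was pumped through five full strokes, and the job was handed in at about 63 s; no verdict came back.

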